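Sort reagent cassettes out of recessed nests by plunger position

ROBOT

A 7-joint arm with a two-finger parallel gripper is mounted at the origin on a cart in front of the work surface, level with it; the furniture and walls round the work are solid. World frame = base frame: x ahead of the robot, y to its left, z up, the work surface at z = 0. Lengths are in mm, angles in rad, forces in N, time in s.
With the tool pointing down it reaches from about 350 to 900 mm from the base axis. Payload 8.1 kg.
Tool frame: the origin (TCP) lies at the very end of the fingers, on their centre line; the grasp point (between the pads) lies 19 mm behind it (ctrl.tcp_to_grasp is the distance from the TCP to the grasp point, in mm); z points along the fingers, y is the direction in which the jaws open and shut (so a half turn about z gives the same grasp; the last joint's range is limited). The gripper opens to 85 mm and grips with 20 to 120 N. Pads are 22 mm wide; open, the fingers measure 114 mm over their backs; the gripper's body (76 mm by 85 mm) begins 54 mm behind the grasp point. The pads swing forward as they close: fully open they stand 13 mm farther back than shut.
Start: joints at [-1.384, 0.434, 0.025, 1.573, -0.012, 1.134, -0.075], TCP at [178.627, 598.944, 231.323] pointing down, gripper open.
Joint ranges: [-2.62, 2.62], [-0.44, 2.09], [-1.27, 1.32], [0.08, 2.57], [-1.32, 4.46], [0.12, 2], [-2.74, 2.74]. Speed limits (rad/s): [2.22, 2.22, 3.01, 3.01, 3.14, 3.14, 3.14].

INTERFACE

Orientations are given as a unit quaternion [x, y, z, w].
In Python, from rig import ctrl gives the robot as it stands.
- The arm moves only by the tool send_rows, never from a script. Its argument "steps" is a list of rows, each a list of 6 numbers: the shift along the tool's x, y, z in m, then the turn, a rotation vector about the tool's x, y, z in degrees. A call has 1 to 20 rows; each row is the pose to reach, as a shift and turn from the pose measured when the call began, along the tool's axes at that moment; what a row does not reach only later rows make up. A row lasts 1/8 s, in which the tool goes at most 62.5 mm and 10.7 degrees, less where a joint would pass 70% of its speed; a pose out of reach is approached as far as the arm can. A call with a gripper value outside its range is refused whole. "claw" is the opening, from -1 (shut) to 1 (fully open), set as the call begins (left out, the last holds). The fingers move at their own pace and stop on an object; "squeeze" is the grip in N (left out, the last holds). Time passes only in rows, so rows that repeat a pose let the fingers close. It gives the time, the measured TCP pose, the force and the opening at its end, in the units of the state.
- ctrl.observe(): the state, without advancing time (a new reading comes with each control period).
- ctrl.read_camera(name): name is "side" or "top"; returns the picture (480x640x3 uint8, blue, green, red); there is no depth.
- ctrl.camera_model(name): a dict with "fx", "fy", "cx", "cy" (pixels), "R" (3x3) and "t" (3): a world point X has camera coordinates R X + t. Camera axes: x right, y down, z forward; pixel columns grow to the right and rows downward; lengths in mm; the calibration is good to about 2 mm. A picture is of the moment at which its call begins. camera_model takes no time and is no camera call.
- ctrl.hand_in(): hands the job in, once; it reports no verdict.
Trained networks look in the newest picture that a camera, given by its name, has taken for a name from the list of things; names that differ only in an ending like _2 or _b are one class to them, and where a whole thing is asked for, a point or a joint stands for the part that bears it (a point fixed in the world has none). Each returns a list of dicts, best first, with "score" (0 to 1); they miss things now and then, are a little off and sometimes report something else, mostly with a low value. They report only what shows in the picture. A call takes as long as a camera call.
- ctrl.silhouettes(camera, thing): "mask" (480x640 bool, what is visible of it) and "box" ([left, top, right, bottom] in pixels, round what is visible of it).
- ctrl.landmark_of(camera, thing): "position" ([column, row] in pixels: a listed point, or the origin of a listed thing).
The state is a dict: "time_s": time; "q": joint angles; "dq": joint speeds; "tau": joint torques, N m; "tool_pos": TCP position; "ee_rot": TCP orientation; "ft_force": force on the tool from outside, world axes, zero at the start; "torque": the same for the moment, N m; "gripper_width": opening from 0.0 (shut) to 1.0 (fully open).
Only numpy, scipy, OpenCV 4.12 (cv2) and the standard library are available. Lean on these libraries where they do the work, as an engineer would, in place of code of your own. Each camera call takes 0.05 s, during which the arm holds its last target.

TASK

Empty the grey nest tray: slide the carrier's lock bar open, then rock up each flush-lying cassette by pressing down the ribbed ledge at the end away from its plunger and lift it out by the raised end. Seat every cassette whose plunger is pushed in flat, square and fully down, label up, in a pocket of its own in the aluminium carrier with its ledge towards the lock bar, and lay every cassette whose plunger is pulled out flat, label up, on the floor of the loose steel tray. Finish with the lock bar slid fully home again, and leave the petri dishes, the timer and the brown bottle alone.

Things in the scene. Friction and masses are not known exactly. Their poses are not given: they have to be found in the camera images.
- nest_tray: fixed grey plastic tray, 128 x 257 x 50 mm (x, y, z), origin under its centre on the bench. Four nests 106 x 51 mm along its x, centres at y = -90, -30, 30, 90 mm. A cassette in a nest has its x along the tray's x, its underside 26 mm above the bench and its top flush with the tray's top, 1 to 5 mm of gap round it. Notches 18 mm wide in the +x wall let the plungers pass.
- nest_break (a point): break in the nest floors, a line along the tray's y at its x = -4.6 mm, 26 mm above the bench. From here to +x the floors are level; to -x they slope down at 25 degrees. A cassette pressed down on its ledge (under 5 N; the ledge sinks some 12 mm) rocks 0.44 rad over this line, its +x end rises some 20 mm out of the nest, and it stays tilted when let go.
- carrier: fixed aluminium carrier plate on the bench, 152 x 182 x 20 mm (x, y, z), origin under its centre on the bench, with two rectangular pockets 104 x 52 mm, 8 mm deep with 2 mm chamfered mouths, their length along the carrier's x, centres at y = -42 and +42 mm
- pocket_0 (a point): centre of the floor of the carrier's pocket at y = -42 mm (12 mm above the bench), axes as the carrier's
- pocket_1 (a point): centre of the floor of the carrier's pocket at y = +42 mm (12 mm above the bench), axes as the carrier's
- lock (a joint): lock bar along the carrier's -x edge with two tongues (undersides 23.6 mm above the bench, reaching to x = -45 mm): 0 = open, both pockets free; 0.020 m = home, slid 20 mm to the carrier's -y, a tongue over each pocket 10 to 24 mm to +y of its centre line, above the ledge of a cassette whose ledge is at -x. Friction 3 N, stays where left; starts home.
- lock_knob (a point): top centre of the lock bar's knob, a black block 12 x 14 x 28 mm (carrier's x, y, z), 57 mm above the bench, standing on the 29 mm high bar; moves with the bar
- return_tray: loose shallow steel tray, 150 x 215 x 20 mm outside (x, y, z), walls and floor 4 mm thick, 0.7 kg, origin under its centre; room for two cassettes side by side (at y = -50 and +50 mm)
- petri_dishes: stack of clear petri dishes, 69 mm across, 46 mm high, origin under its centre; leave alone
- timer: white bench timer, 64 x 68 x 21 mm, origin under its centre; leave alone
- brown_bottle: small brown bottle with black cap, 33 mm across, 70 mm high, origin under its centre; leave alone
- cassette_1: flat white cassette, 100 x 48 x 24 mm (x, y, z), about 0.13 kg, origin at the centre of its underside, z up through its labelled top. Body 24 mm high from x = -16 to 50 mm, open ribbed ledge 10 mm high from x = -50 to -16 mm. Plunger at the +x end. Grip it by its sides, the tool square to its top. Cassettes differ only in the plunger. May be absent.
- cassette_1_plunger (a joint): plunger of this cassette, a 14 x 9 mm grey head on a rod at the +x end, 10 to 20 mm above the underside; 0 = pushed fully in (head 6 mm proud of the end), 0.016 m = pulled out (head 22 mm proud); it starts near one or the other and is stiff (8 N)
- cassette_2: flat white cassette, 100 x 48 x 24 mm (x, y, z), about 0.13 kg, origin at the centre of its underside, z up through its labelled top. Body 24 mm high from x = -16 to 50 mm, open ribbed ledge 10 mm high from x = -50 to -16 mm. Plunger at the +x end. Grip it by its sides, the tool square to its top. Cassettes differ only in the plunger. May be absent.
- cassette_2_plunger (a joint): plunger of this cassette, a 14 x 9 mm grey head on a rod at the +x end, 10 to 20 mm above the underside; 0 = pushed fully in (head 6 mm proud of the end), 0.016 m = pulled out (head 22 mm proud); it starts near one or the other and is stiff (8 N)
- cassette_3: flat white cassette, 100 x 48 x 24 mm (x, y, z), about 0.13 kg, origin at the centre of its underside, z up through its labelled top. Body 24 mm high from x = -16 to 50 mm, open ribbed ledge 10 mm high from x = -50 to -16 mm. Plunger at the +x end. Grip it by its sides, the tool square to its top. Cassettes differ only in the plunger. May be absent.
- cassette_3_plunger (a joint): plunger of this cassette, a 14 x 9 mm grey head on a rod at the +x end, 10 to 20 mm above the underside; 0 = pushed fully in (head 6 mm proud of the end), 0.016 m = pulled out (head 22 mm proud); it starts near one or the other and is stiff (8 N)
- cassette_4: flat white cassette, 100 x 48 x 24 mm (x, y, z), about 0.13 kg, origin at the centre of its underside, z up through its labelled top. Body 24 mm high from x = -16 to 50 mm, open ribbed ledge 10 mm high from x = -50 to -16 mm. Plunger at the +x end. Grip it by its sides, the tool square to its top. Cassettes differ only in the plunger. May be absent.
- cassette_4_plunger (a joint): plunger of this cassette, a 14 x 9 mm grey head on a rod at the +x end, 10 to 20 mm above the underside; 0 = pushed fully in (head 6 mm proud of the end), 0.016 m = pulled out (head 22 mm proud); it starts near one or the other and is stiff (8 N)

How it is judged (in metres and radians):
At the end, for the whole second after the job is handed in: Plunger-in cassettes: each in a pocket, centre within 4 mm, underside within 3 mm of its floor, tilt < 0.04 rad, square to 0.06 rad. Plunger-out cassettes: in the steel tray, underside < 9 mm over the tray's, tilt < 0.06 rad. Lock bar past 0.016. Steel tray level, all at rest (((horizontal distance between cassette_1 and pocket_0 below 0.004 m and z of cassette_1 in the frame of pocket_0 below 0.003 m and angle between cassette_1's own z axis and vertical below 0.04 rad and angle between the x axis of cassette_1 and the x axis of carrier, either way round below 0.06 rad) or (horizontal distance between cassette_1 and pocket_1 below 0.004 m and z of cassette_1 in the frame of pocket_1 below 0.003 m and angle between cassette_1's own z axis and vertical below 0.04 rad and angle between the x axis of cassette_1 and the x axis of carrier, either way round below 0.06 rad)) and ((horizontal distance between cassette_4 and pocket_0 below 0.004 m and z of cassette_4 in the frame of pocket_0 below 0.003 m and angle between cassette_4's own z axis and vertical below 0.04 rad and angle between the x axis of cassette_4 and the x axis of carrier, either way round below 0.06 rad) or (horizontal distance between cassette_4 and pocket_1 below 0.004 m and z of cassette_4 in the frame of pocket_1 below 0.003 m and angle between cassette_4's own z axis and vertical below 0.04 rad and angle between the x axis of cassette_4 and the x axis of carrier, either way round below 0.06 rad)) and x of cassette_2 in the frame of return_tray between -0.07 and 0.07 m and y of cassette_2 in the frame of return_tray between -0.1 and 0.1 m and z of each of cassette_2, cassette_3 in the frame of return_tray below 0.009 m and angle between each of cassette_2, cassette_3's own z axis and vertical below 0.06 rad and x of cassette_3 in the frame of return_tray between -0.07 and 0.07 m and y of cassette_3 in the frame of return_tray between -0.1 and 0.1 m and linear speed of each of cassette_1, cassette_2, cassette_3, cassette_4 below 0.02 m/s and value of joint lock above 0.016 m and angle between return_tray's own z axis and vertical below 0.05 rad); the robot touches nothing.
It fails at once if the petri dishes is moved more than 40 mm or tipped over (distance of petri_dishes from where it was at the start of the episode above 0.04 m or angle between petri_dishes's own z axis and vertical above 0.5 rad).
It fails at once if the timer is moved more than 40 mm or tipped over (distance of timer from where it was at the start of the episode above 0.04 m or angle between timer's own z axis and vertical above 0.5 rad).
It fails at once if the brown bottle is moved more than 40 mm or tipped over (distance of brown_bottle from where it was at the start of the episode above 0.04 m or angle between brown_bottle's own z axis and vertical above 0.5 rad).
Of cassette_1, cassette_2, cassette_3, cassette_4 only 3 to 4 are there at a start; the rules pass over those that are not, and their reading is None.
At some moment in a run one of return_tray may be knocked a few centimetres aside while the robot is not near it.
Once in a run the grip may slacken for a moment while it holds something.
It also fails if it takes over 208 s, if anything falls off the work surface, if the arm or the gripper's body presses on something with over 40 N, if the wrist force passes 120 N, or if a joint passes its speed limit or range.

## Working session

There is one attempt and no reset: what is moved stays moved. The work goes in short steps, Python scripts to look and compute and a tool call to move; the robot and the scene stay as the last step left them, time stands still between calls to the robot, and variables do not carry over. Pictures are saved under pics/ and viewed, and the job is handed in when it is done.

Besides the shell and the picture viewer there is one more tool, called after "Emit:" in YAML: its name, and indented under it one key for each argument. send_rows: Moves the arm, as the interface text tells. Its arguments: {"type":"object","properties":{"steps":{"type":"array"},"claw":{"type":"number"},"squeeze":{"type":"number"}},"required":["steps"]}

```bash
ls; mkdir -p pics
python3 - <<'E'
from rig import ctrl
import cv2
print(ctrl.observe(), ctrl.tcp_to_grasp)
for n in("side","top"):
    cv2.imwrite(f"pics/{n}0.png",ctrl.read_camera(n)); print(n,ctrl.camera_model(n))
E
```

```text
pics
{'time_s': 0.0, 'q': array([-1.38361349,  0.43523761,  0.02497419,  1.57409806, -0.0116042 ,
        1.13401393, -0.07511214]), 'dq': array([-0.0014395 ,  0.0006462 , -0.00111892,  0.00043842, -0.00076176,
        0.00104191,  0.00076461]), 'tau': array([-4.74498938e-04, -6.70464778e+01,  1.02475259e+00, -3.16212881e+01,
        1.54443411e-02,  1.24875567e-02, -3.47090224e-05]), 'tool_pos': array([178.49794379, 598.43374332, 230.51653383]), 'ee_rot': array([ 1.44426911e-01,  9.89515143e-01, -8.04669033e-04, -4.52164714e-05]), 'ft_force': array([-0.47263892,  0.6875805 ,  0.56182087]), 'torque': array([ 0.00784085, -0.05450718, -0.01376561]), 'gripper_width': 1.0006065008697715} 18.700000000000003
side {'fx': 473.86299163966265, 'fy': 473.86299163966265, 'cx': 319.7783274162893, 'cy': 244.94287923932592, 'R': array([[-0.97203381, -0.23472789,  0.00728661],
       [-0.12262667,  0.48085968, -0.86818009],
       [ 0.20028225, -0.84479393, -0.49619577]]), 't': array([ 561.62573914,  121.26102045, 1134.4552777 ])}
top {'fx': 504.4648096307395, 'fy': 504.4648096307395, 'cx': 319.64761820816864, 'cy': 237.2421872488761, 'R': array([[ 0.00538509, -0.99979922, -0.01930082],
       [-0.99433019, -0.00330383, -0.10628528],
       [ 0.10620018,  0.01976375, -0.99414834]]), 't': array([  21.40843115,  577.08429765, 1278.64981542])}
```

View pics/side0.png

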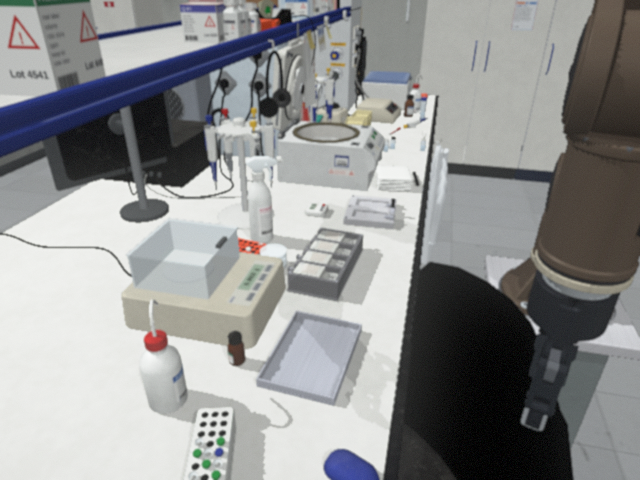

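View pics/top0.png

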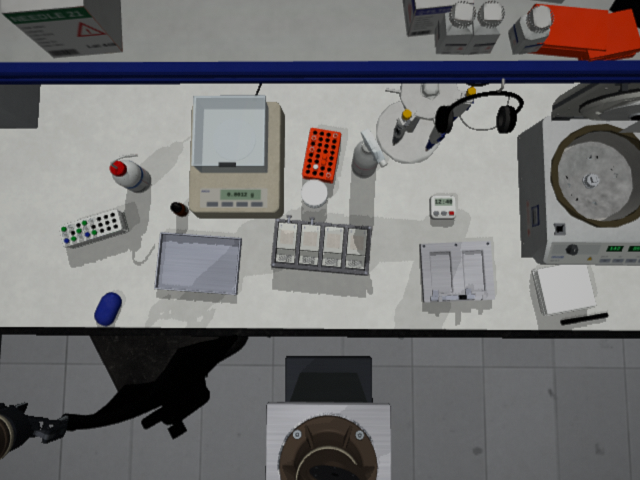

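```bash
cat > h.py <<'E'
import numpy as np, cv2
from rig import ctrl
def proj(cam,X):
    m=ctrl.camera_model(cam);X=np.atleast_2d(X)@np.array(m['R']).T+np.array(m['t'])
    return np.c_[m['fx']*X[:,0]/X[:,2]+m['cx'],m['fy']*X[:,1]/X[:,2]+m['cy']]
def back(cam,uv,z):
    m=ctrl.camera_model(cam);R=np.array(m['R']);t=np.array(m['t'])
    d=R.T@np.array([(uv[0]-m['cx'])/m['fx'],(uv[1]-m['cy'])/m['fy'],1]);c=-R.T@t
    return c+d*(z-c[2])/d[2]
E
python3 - <<'E'
from h import *
for cam in("top","side"):
    im=ctrl.read_camera(cam)
    for th in("nest_tray","carrier","return_tray","cassette_1","cassette_1_plunger","lock_knob","petri_dishes","timer","brown_bottle"):
        for i,r in enumerate(ctrl.silhouettes(cam,th)):
            print(cam,th,round(r['score'],2),np.round(r['box']),r['mask'].sum())
            np.save(f"pics/{cam}_{th}_{i}.npy",r['mask'])
    for th in("pocket_0","pocket_1","lock_knob","nest_tray","carrier","return_tray","cassette_1","cassette_1_plunger","nest_break"):
        for r in ctrl.landmark_of(cam,th): print(cam,th,round(r['score'],2),np.round(r['position'],1), np.round(back(cam,r['position'],{'lock_knob':57,'pocket_0':12,'pocket_1':12,'cassette_1':26,'nest_break':26}.get(th,0))))
    if cam=="top":
        cv2.imwrite("pics/t1.png",cv2.resize(im[200:310,260:510],None,fx=3.2,fy=3.2,interpolation=cv2.INTER_CUBIC))
    else:
        cv2.imwrite("pics/s1.png",cv2.resize(im[185:305,270:430],None,fx=5,fy=5,interpolation=cv2.INTER_CUBIC))
E
```

```text
top nest_tray 0.87 [272. 221. 372. 275.] 1481
top carrier 0.86 [421. 242. 496. 301.] 4178
top carrier 0.32 [298. 179. 330. 210.] 628
top return_tray 0.71 [153. 228. 245. 294.] 4802
top return_tray 0.26 [430. 198. 458. 217.] 622
top cassette_1 0.9 [277. 216. 296. 264.] 717
top cassette_1 0.87 [343. 231. 365. 270.] 760
top cassette_1 0.85 [322. 224. 346. 265.] 729
top cassette_1 0.71 [298. 216. 322. 264.] 771
top lock_knob 0.68 [171. 205. 190. 217.] 200
top lock_knob 0.57 [429. 288. 479. 302.] 286
top lock_knob 0.39 [268. 219. 372. 275.] 1490
top petri_dishes 0.95 [299. 180. 328. 208.] 622
top petri_dishes 0.44 [343. 229. 367. 267.] 770
top timer 0.75 [430. 196. 458. 221.] 627
top timer 0.15 [169. 207. 188. 215.] 170
top brown_bottle 0.73 [171. 206. 185. 219.] 203
top pocket_0 0.75 [472.8 270.8] [ 493. -374.   12.]
top pocket_0 0.66 [440.2 270.5] [ 493. -290.   12.]
top pocket_1 0.75 [472.8 270.8] [ 493. -374.   12.]
top pocket_1 0.66 [440.2 270.5] [ 493. -290.   12.]
top lock_knob 0.7 [463.2 297.2] [ 425. -336.   57.]
top nest_tray 0.7 [354.8 248.3] [551. -69.   0.]
top nest_tray 0.67 [311.5 245.6] [558.  46.   0.]
top nest_tray 0.62 [319.8 247.6] [553.  24.   0.]
top nest_tray 0.27 [472.4 271.2] [ 492. -377.    0.]
top carrier 0.72 [457.9 272.3] [ 489. -339.    0.]
top return_tray 0.95 [199.1 260.1] [518. 345.   0.]
top cassette_1 0.93 [355.3 251.9] [540. -69.  26.]
top cassette_1 0.91 [286.2 240.4] [569. 111.  26.]
top cassette_1 0.86 [310.1 246.9] [552.  49.  26.]Traceback (most recent call last):
  File "<stdin>", line 9, in <module>
ValueError: it knows: brown_bottle, carrier, cassette, lock_knob, nest_break, nest_tray, petri_dishes, pocket, return_tray, timer
```

Run:
```python
from h import *
im=ctrl.read_camera("top");np.save("pics/top_im.npy",im)
cv2.imwrite("pics/t1.png",cv2.resize(im[205:285,262:382],None,fx=6.5,fy=6.5,interpolation=cv2.INTER_CUBIC))
cv2.imwrite("pics/t2.png",cv2.resize(im[232:312,410:510],None,fx=7,fy=7,interpolation=cv2.INTER_CUBIC))
cam="side";im=ctrl.read_camera(cam);np.save("pics/side_im.npy",im)
cv2.imwrite("pics/s1.png",cv2.resize(im[185:305,270:430],None,fx=5,fy=5,interpolation=cv2.INTER_CUBIC))
for th in("nest_tray","carrier","return_tray","cassette_1","lock_knob","petri_dishes"):
        for i,r in enumerate(ctrl.silhouettes(cam,th)):
            print(cam,th,round(r['score'],2),np.round(r['box']),r['mask'].sum())
            np.save(f"pics/{cam}_{th}_{i}.npy",r['mask'])
for th in("pocket_0","lock_knob","nest_tray","carrier","return_tray","cassette_1"):
        for r in ctrl.landmark_of(cam,th): print(cam,th,round(r['score'],2),np.round(r['position'],1), np.round(back(cam,r['position'],{'lock_knob':57,'pocket_0':12,'pocket_1':12,'cassette_1':26,'nest_break':26}.get(th,0))))
```

```text
side nest_tray 0.88 [287. 229. 365. 303.] 2600
side nest_tray 0.5 [342. 196. 396. 227.] 1454
side carrier 0.94 [343. 195. 396. 228.] 1418
side carrier 0.26 [225. 332. 246. 366.] 525
side cassette_1 0.83 [310. 241. 347. 256.] 269
side cassette_1 0.8 [318. 232. 358. 247.] 288
side cassette_1 0.66 [296. 252. 341. 266.] 321
side cassette_1 0.65 [283. 262. 337. 280.] 431
side cassette_1 0.48 [346. 193. 399. 229.] 1471
side lock_knob 0.5 [384. 199. 393. 221.] 127
side lock_knob 0.38 [223. 330. 248. 366.] 550
side petri_dishes 0.82 [258. 245. 286. 264.] 329
side pocket_0 0.64 [369.6 214.3] [ 491. -305.   12.]
side pocket_0 0.59 [372.5 204.8] [ 492. -377.   12.]
side lock_knob 0.45 [390.9 198.4] [ 432. -342.   57.]
side nest_tray 0.74 [327.  269.9] [553.  23.   0.]
side carrier 0.88 [371.4 211.1] [ 492. -354.    0.]
side return_tray 0.82 [313.4 357.4] [508. 344.   0.]
side return_tray 0.64 [371.1 217.7] [ 486. -307.    0.]
side cassette_1 0.82 [312.4 277.8] [571. 106.  26.]
side cassette_1 0.77 [330.6 254. ] [552. -15.  26.]
side cassette_1 0.58 [336.2 243.7] [549. -72.  26.]
side cassette_1 0.58 [373.2 204.4] [ 487. -351.   26.]
side cassette_1 0.57 [325.8 267.2] [550.  51.  26.]
```

View pics/t1.png

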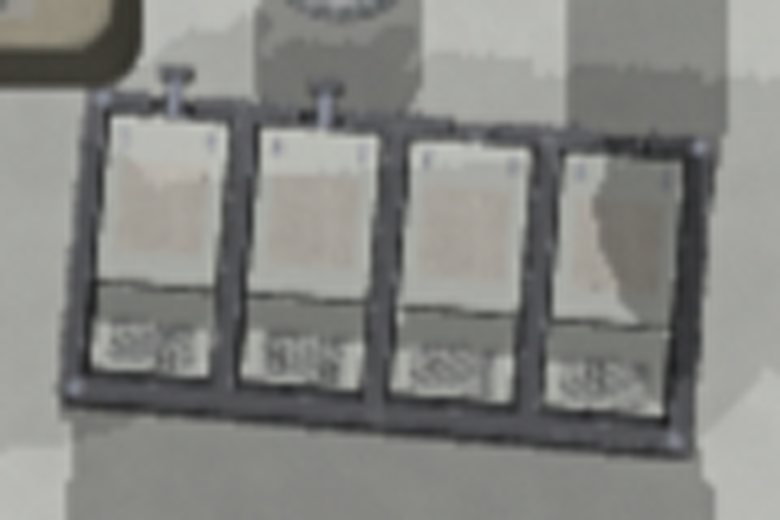

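View pics/t2.png

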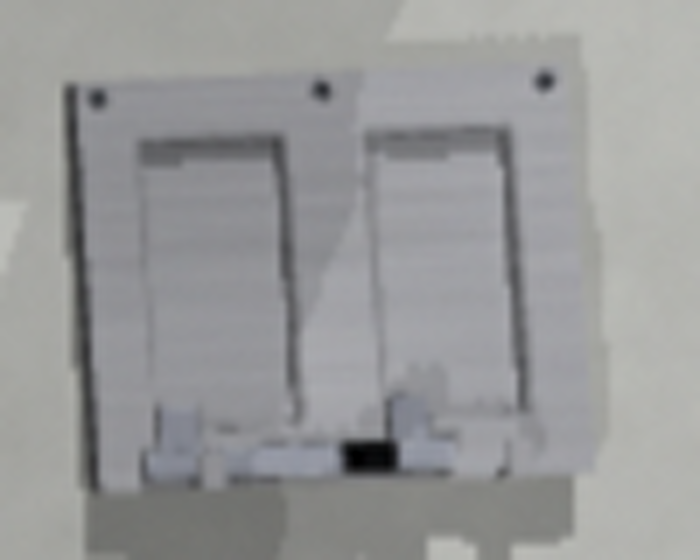

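View pics/s1.png

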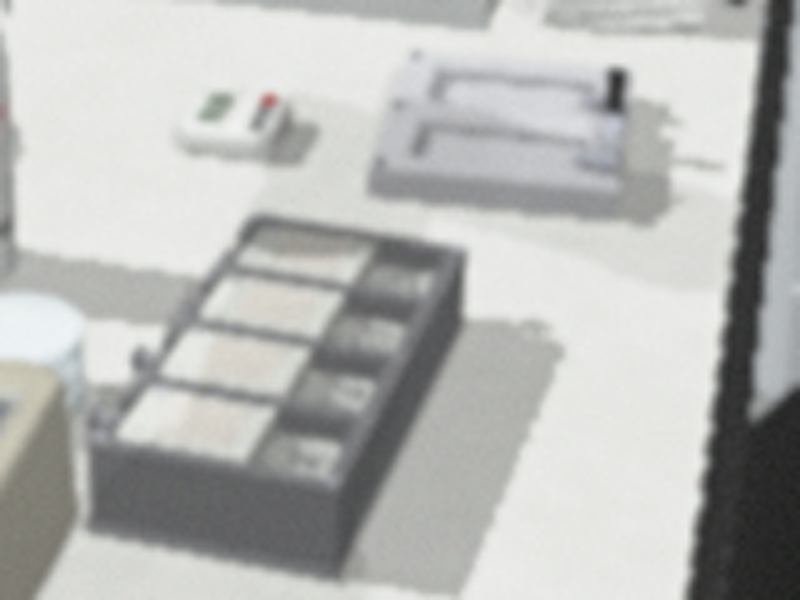

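Run:
```python
from h import *
def up(p,x0,y0,s): return ((p[0]+.5)/s-.5+x0,(p[1]+.5)/s-.5+y0)
print("nest")
P=[back("top",up(p,262,205,6.5),50) for p in [(92,95),(712,140),(690,455),(62,405)]]
for p in P: print(np.round(p,1))
print(np.mean(P,0),[np.linalg.norm(P[i]-P[(i+1)%4]) for i in range(4)],[np.degrees(np.arctan2(*(P[i]-P[(i+1)%4])[1::-1])) for i in range(4)])
print("carrier")
for z,L in ((20,[(75,85),(582,65),(600,470),(95,490)]),(20,[(140,140),(286,137),(302,425),(152,430)]),(20,[(366,130),(510,127),(528,412),(382,420)])):
    P=[back("top",up(p,410,232,7),z) for p in L]
    for p in P: print(np.round(p,1))
    print(np.mean(P,0),[np.linalg.norm(P[i]-P[(i+1)%4]) for i in range(4)],[np.degrees(np.arctan2(*(P[i]-P[(i+1)%4])[1::-1])) for i in range(4)])
print(back("top",up((370,455),410,232,7),57))
def fit(cams,th,idx,zs):
    for c in cams:
        m=np.load(f"pics/{c}_{th}_{idx}.npy").astype(np.uint8)
        print(c,th,cv2.minAreaRect(cv2.findContours(m,0,1)[0][0]))
fit(["top"],"return_tray",0,0)
```

```text
nest
[621.3 136.8  50. ]
[ 604. -108.   50.]
[480.2 -98.8  50. ]
[498.6 146.8  50. ]
[551.03753887  19.17707784  50.        ] [np.float64(245.42402220390707), np.float64(124.13262499332073), np.float64(246.25145877575292), np.float64(123.05785825757825)] [np.float64(85.97092668572085), np.float64(-4.26529515709978), np.float64(-94.28058618271572), np.float64(175.34848009096442)]
carrier
[ 562.1 -238.1   20. ]
[ 570.2 -425.7   20. ]
[ 421.  -427.7   20. ]
[ 412.6 -243.1   20. ]
[ 491.46042266 -333.63668378   20.        ] [np.float64(187.81600352636323), np.float64(149.26468169678427), np.float64(184.81286067850593), np.float64(149.55156199020576)] [np.float64(92.48006157824592), np.float64(0.7501390283712523), np.float64(-87.41224899101255), np.float64(-178.09560905879397)]
[ 541.7 -261.8   20. ]
[ 543.  -315.8   20. ]
[ 436.8 -319.3   20. ]
[ 434.6 -264.3   20. ]
[ 489.01050591 -290.29931011   20.        ] [np.float64(53.98813235072557), np.float64(106.26618855594651), np.float64(55.022247724198095), np.float64(107.04006320234059)] [np.float64(91.40654135816725), np.float64(1.895814680800363), np.float64(-87.7836171414328), np.float64(-178.658321873394)]
[ 545.7 -345.4   20. ]
[ 547.  -398.5   20. ]
[ 442.  -402.1   20. ]
[ 438.8 -348.6   20. ]
[ 493.35872036 -373.63245605   20.        ] [np.float64(53.14209641710832), np.float64(105.10584210825996), np.float64(53.54092822576895), np.float64(106.98818071405162)] [np.float64(91.42150734661378), np.float64(1.9404869508774072), np.float64(-86.56083331991026), np.float64(-178.2644606242771)]
[ 426.28466041 -334.27026907   57.        ]
top return_tray ((197.31414794921875, 263.518798828125), (84.11558532714844, 59.071407318115234), 5.013113975524902)
```

```bash
cat > fit.py <<'E'
from h import *
from scipy.optimize import minimize
from scipy.ndimage import map_coordinates
def rect(cx,cy,w,h,z):
    c=[(cx-w/2,cy-h/2),(cx+w/2,cy-h/2),(cx+w/2,cy+h/2),(cx-w/2,cy+h/2)]
    return [(np.r_[c[i],z],np.r_[c[(i+1)%4],z]) for i in range(4)]
def grad(im,s):
    g=cv2.GaussianBlur(im.astype(np.float32),(0,0),s)
    gx=cv2.Sobel(g,cv2.CV_32F,1,0)/8;gy=cv2.Sobel(g,cv2.CV_32F,0,1)/8
    return gx,gy
def score(p,segs,cam,G,wt=None):
    c,s=np.cos(p[2]),np.sin(p[2]);tot=0
    R=np.array([[c,-s,0],[s,c,0],[0,0,1]])
    for a,b in segs:
        t=np.linspace(0.05,.95,40)[:,None]
        X=(a*(1-t)+b*t)@R.T+[p[0],p[1],0]
        uv=proj(cam,X);d=uv[-1]-uv[0];L=np.linalg.norm(d);n=np.r_[-d[1],d[0]]/L
        g=sum(n[k]*np.array([map_coordinates(G[k][:,:,ch],[uv[:,1],uv[:,0]],order=1) for ch in range(3)]) for k in(0,1))
        tot+=np.minimum(np.abs(g).max(0),25).mean()*L
    return tot
def fit(p0,segs,cams,ims):
    p=np.array(p0,float)
    for s in(2.5,1.5,0.9):
        Gs={c:grad(ims[c],s) for c in cams}
        f=lambda q:-sum(score([q[0],q[1],q[2]/100],segs[c] if isinstance(segs,dict) else segs,c,Gs[c]) for c in cams)
        r=minimize(f,[p[0],p[1],p[2]*100],method="Nelder-Mead",options=dict(initial_simplex=np.array([p[0],p[1],p[2]*100])+np.array([[0,0,0],[4,0,0],[0,4,0],[0,0,3]])*s/1.5,xatol=.05,fatol=.01))
        p=np.r_[r.x[:2],r.x[2]/100]
    return p,r.fun
NEST=rect(0,0,128,257,50)+sum([rect(0,y,106,51,50) for y in(-90,-30,30,90)],[])
CAR=rect(0,0,152,182,20)+sum([rect(0,y,108,56,20) for y in(-42,42)],[])
RET=rect(0,0,150,215,20)+rect(0,0,142,207,20)
E
python3 - <<'E'
from fit import *
ims={c:np.load(f"pics/{c}_im.npy") for c in("top","side")}
for n,S,p0 in(("nest",NEST,(551,20,-.07)),("car",CAR,(491,-333,.04)),("ret",RET,(510,345,-.08))):
    for cams in(["top"],["side"],["top","side"]):
        print(n,cams,*fit(p0,S,cams,ims))
E
```

```text
Traceback (most recent call last):
  File "fit.py", line 26, in fit
    r=minimize(f,[p[0],p[1],p[2]*100],method="Nelder-Mead",options=dict(initial_simplex=np.array([p[0],p[1],p[2]*100])+np.array([[0,0,0],[4,0,0],[0,4,0],[0,0,3]])*s/1.5,xatol=.05,fatol=.01))
  File "fit.py", line 25, in <lambda>
    f=lambda q:-sum(score([q[0],q[1],q[2]/100],segs[c] if isinstance(segs,dict) else segs,c,Gs[c]) for c in cams)
                ~~~^^^^^^^^^^^^^^^^^^^^^^^^^^^^^^^^^^^^^^^^^^^^^^^^^^^^^^^^^^^^^^^^^^^^^^^^^^^^^^^^^^^^^^^^^^^^^^
  File "fit.py", line 25, in <genexpr>
    f=lambda q:-sum(score([q[0],q[1],q[2]/100],segs[c] if isinstance(segs,dict) else segs,c,Gs[c]) for c in cams)
                    ~~~~~^^^^^^^^^^^^^^^^^^^^^^^^^^^^^^^^^^^^^^^^^^^^^^^^^^^^^^^^^^^^^^^^^^^^^^^^^
  File "fit.py", line 17, in score
    uv=proj(cam,X);d=uv[-1]-uv[0];L=np.linalg.norm(d);n=np.r_[-d[1],d[0]]/L
  File "h.py", line 4, in proj
    m=ctrl.camera_model(cam);X=np.atleast_2d(X)@np.array(m['R']).T+np.array(m['t'])
ValueError: time passes only in moves, steps and waits
```

```bash
python3 - <<'E'
s=open('h.py').read()
s=s.replace("def proj","import functools\n@functools.lru_cache(None)\ndef cm(c): return ctrl.camera_model(c)\ndef proj",1).replace("m=ctrl.camera_model(cam)","m=cm(cam)")
open('h.py','w').write(s)
E
cat > runfit.py <<'E'
from fit import *
ims={c:np.load(f"pics/{c}_im.npy") for c in("top","side")}
for n,S,p0 in(("nest",NEST,(551,20,-.07)),("car",CAR,(491,-333,.04)),("ret",RET,(510,345,-.08))):
    for cams in(["top"],["side"],["top","side"]):
        print(n,cams,*fit(p0,S,cams,ims))
E
python3 runfit.py
```

```text
nest ['top'] [ 5.50942245e+02  2.05341027e+01 -8.00720488e-02] -11932.822162586646
nest ['side'] [ 5.43060908e+02  1.75875474e+01 -3.91163910e-02] -7443.906784013808
nest ['top', 'side'] [ 5.51219444e+02  2.02180832e+01 -8.13280420e-02] -19364.123711361175
car ['top'] [ 4.91761288e+02 -3.25702290e+02  4.55629872e-02] -4014.7304944687467
car ['side'] [ 4.91551121e+02 -3.34906436e+02  3.49700938e-02] -2436.161889730292
car ['top', 'side'] [ 4.91727752e+02 -3.26062576e+02  4.53049568e-02] -6065.762056627655
ret ['top'] [ 5.10172920e+02  3.43199218e+02 -7.59469728e-02] -6521.614959648919
ret ['side'] [ 5.10157403e+02  3.43753206e+02 -7.11064733e-02] -8275.383866765073
ret ['top', 'side'] [ 5.10142549e+02  3.43672180e+02 -7.18598697e-02] -14783.484412650267
```

```bash
cat > ov.py <<'E'
from fit import *
def overlay(im,cam,items,crop,s,fn):
    x0,y0,x1,y1=crop
    o=cv2.resize(im[y0:y1,x0:x1],None,fx=s,fy=s,interpolation=cv2.INTER_CUBIC)
    for p,segs,col in items:
        c,sn=np.cos(p[2]),np.sin(p[2]);R=np.array([[c,-sn,0],[sn,c,0],[0,0,1]])
        for a,b in segs:
            uv=proj(cam,np.array([a,b])@R.T+[p[0],p[1],0])
            uv=((uv-[x0,y0]+.5)*s-.5).round().astype(int)
            cv2.line(o,tuple(map(int,uv[0])),tuple(map(int,uv[1])),col,1,cv2.LINE_AA)
    cv2.imwrite(fn,o)
E
python3 - <<'E'
from ov import *
ims={c:np.load(f"pics/{c}_im.npy") for c in("top","side")}
car,_=fit((491.5,-334.5,.035),CAR,["top"],ims);print(car,_)
print(fit((491.5,-334.5,.035),CAR,["top","side"],ims))
nest=(551.1,20.3,-.081)
C=(491.5,-334.5,.036)
overlay(ims["top"],"top",[(C,CAR,(0,0,255))],(410,232,510,312),7,"pics/o1.png")
overlay(ims["top"],"top",[(nest,NEST,(0,0,255))],(262,205,382,285),6.5,"pics/o2.png")
overlay(ims["side"],"side",[(nest,NEST,(0,0,255)),(C,CAR,(0,0,255))],(270,185,430,305),5,"pics/o3.png")
E
```

```text
[ 4.92285029e+02 -3.32942122e+02  4.14658167e-02] -4133.24812612002
(array([ 4.92237032e+02, -3.32982877e+02,  4.09334076e-02]), np.float64(-6540.223595661873))
```

View pics/o1.png

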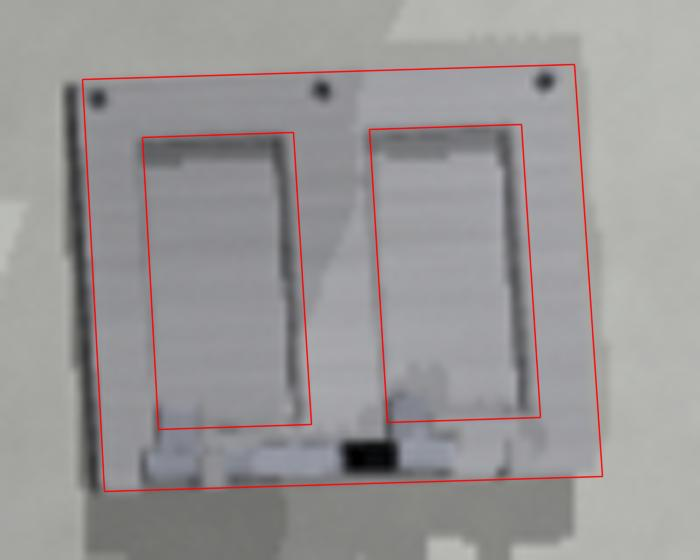

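View pics/o2.png

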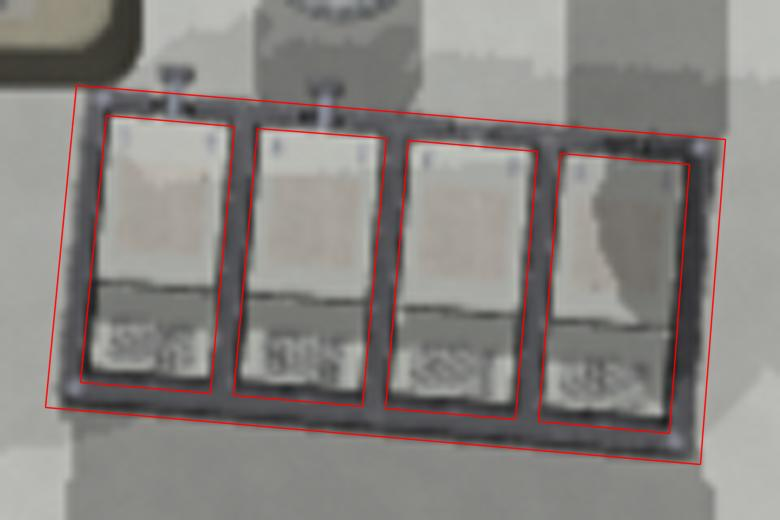

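View pics/o3.png

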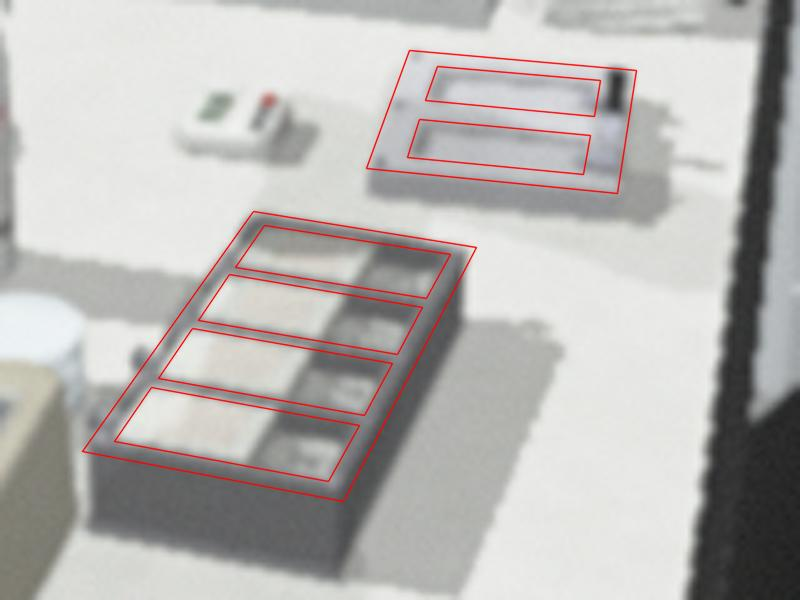

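Run:
```python
from ov import *
ims={c:np.load(f"pics/{c}_im.npy") for c in("top","side")}
N=NEST[4:]
for cams in(["top"],["side"],["top","side"]):
    for p0 in((551,20,-.08),(553,22,-.075)):
        print(cams,*fit(p0,N,cams,ims))
n=fit((553,22,-.08),N,["top","side"],ims)[0]
TB=rect(0,0,128,257,0)
CB=sum([rect(0,y,104,52,12) for y in(-42,42)],[])
C=(492,-333.2,.039)
overlay(ims["top"],"top",[(n,N+TB,(0,0,255))],(262,205,382,285),6.5,"pics/o2.png")
overlay(ims["side"],"side",[(n,N+TB,(0,0,255)),(C,CAR+rect(0,0,152,182,0),(0,0,255))],(270,185,430,305),5,"pics/o3.png")
overlay(ims["top"],"top",[(C,CAR,(0,0,255)),(C,CB,(0,255,0))],(410,232,510,312),7,"pics/o1.png")
```

```text
['top'] [ 5.58052612e+02  8.77213876e+00 -8.22837587e-02] -6110.4942935809895
['top'] [ 5.54844787e+02  3.00637965e+01 -8.21042520e-02] -5488.845708805455
['side'] [ 5.47719428e+02  1.24955689e+01 -1.38829062e-01] -4809.799246232918
['side'] [ 5.47671335e+02  1.25003204e+01 -1.38165468e-01] -4809.8731782834
['top', 'side'] [ 5.53568030e+02  2.00316204e+01 -8.37927150e-02] -12254.422571040606
['top', 'side'] [ 5.53564297e+02  2.00307169e+01 -8.37799693e-02] -12254.421647203439
```

View pics/o2.png

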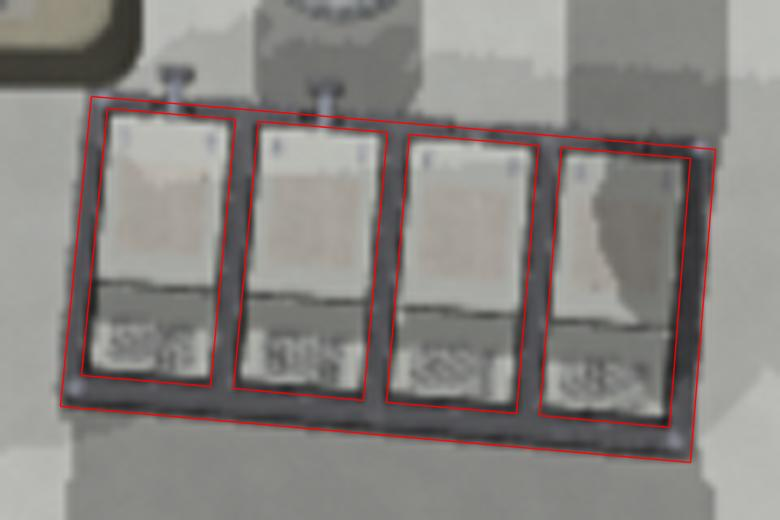

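View pics/o3.png

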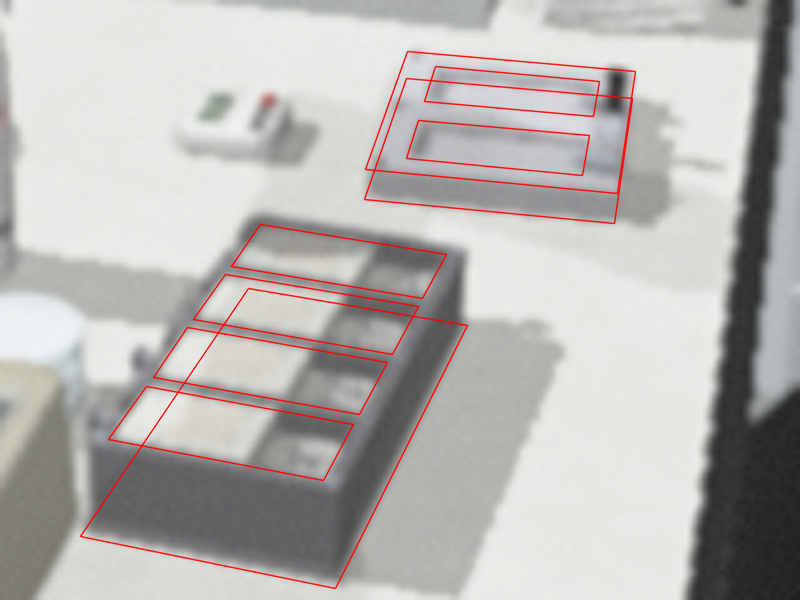

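View pics/o1.png

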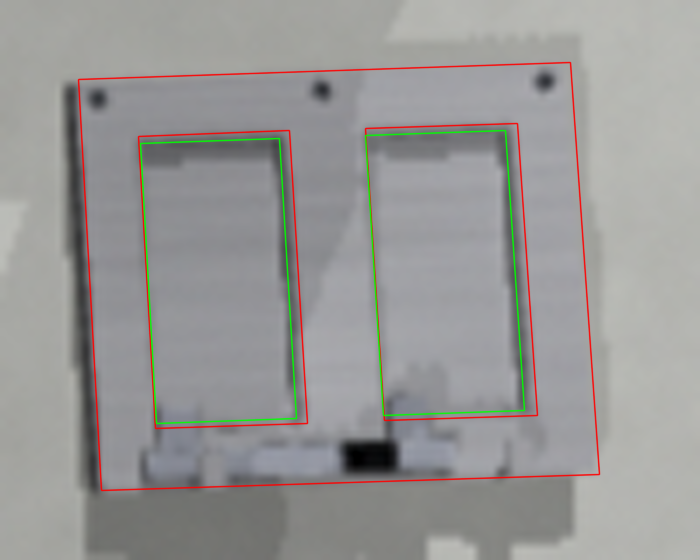

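```bash
cat > plan.py <<'E'
from h import *
from scipy.spatial.transform import Rotation as Ro
def Rt(yaw,tilt=0.0):
    # tool for an object with yaw, tilted so that its +x end is up by tilt: object axes
    O=(Ro.from_euler('z',yaw)*Ro.from_euler('y',-tilt)).as_matrix()
    return np.c_[-O[:,0],O[:,1],-O[:,2]]
def row(pos,yaw=None,tilt=0.0,R=None,dz=0):
    s=ctrl.observe();R0=Ro.from_quat(s['ee_rot']).as_matrix()
    d=R0.T@(np.array(pos,float)-s['tool_pos'])/1000
    if R is None: R=R0 if yaw is None else Rt(yaw,tilt)
    rv=np.degrees(Ro.from_matrix(R0.T@R).as_rotvec())
    print("row",[round(float(v),4) for v in d]+[round(float(v),2) for v in rv], "dist",round(np.linalg.norm(d)*1000,1))
    return s
def st():
    s=ctrl.observe();R0=Ro.from_quat(s['ee_rot']).as_matrix()
    print("t",round(s['time_s'],2),"pos",s['tool_pos'].round(1),"z",R0[:,2].round(3),"y",R0[:,1].round(3),"F",s['ft_force'].round(1),"w",round(s['gripper_width'],3),"q",s['q'].round(2))
E
python3 - <<'E'
from plan import *
st();row((480,300,235),0.0);
E
```

```text
t 1.65 pos [178.6 598.9 231.3] z [ 0. -0. -1.] y [ 0.286  0.958 -0.   ] F [ 0.3  0.1 -0. ] w 1.001 q [-1.38  0.43  0.02  1.57 -0.01  1.13 -0.08]
row [-0.3743, -0.2003, -0.0037, -0.0, 0.0, -16.61] dist 424.5
```

Emit:
send_rows:
  steps:
    - [-0.1,-0.053,-0.001,0,0,-4.5]
    - [-0.2,-0.106,-0.002,0,0,-9]
    - [-0.3,-0.16,-0.003,0,0,-13]
    - [-0.374,-0.2,-0.004,0,0,-16.6]
    - [-0.374,-0.2,-0.004,0,0,-16.6]
    - [-0.374,-0.2,-0.004,0,0,-16.6]
    - [-0.374,-0.2,-0.004,0,0,-16.6]
    - [-0.374,-0.2,-0.004,0,0,-16.6]
  claw: -0.2
  squeeze: 40

```text
time_s: 2.65
tool_pos: [483.2, 296.0, 235.5]
ee_rot: [0.004, 1.0, -0.001, 0.001]
ft_force: [-1.5, 0.4, -0.6]
gripper_width: 0.404
```

Run:
```python
from plan import *
st();row((427,-334,150),0.039);
```

```text
t 2.65 pos [483.2 296.  235.5] z [ 0.002 -0.001 -1.   ] y [ 0.008  1.    -0.001] F [-1.5  0.4 -0.6] w 0.404 q [-0.72  0.33  0.1   1.72 -0.04  1.09  0.95]
row [0.0513, -0.6303, 0.0863, -0.09, 0.1, -2.69] dist 638.3
```

Emit:
send_rows:
  steps:
    - [0.0,-0.32,0.0,0,0,-1.5]
    - [0.0,-0.32,0.0,0,0,-1.5]
    - [0.0,-0.32,0.0,0,0,-1.5]
    - [0.0,-0.32,0.0,0,0,-1.5]
    - [0.0,-0.32,0.0,0,0,-1.5]
    - [0.0513,-0.6303,0.0863,0,0,-2.7]
    - [0.0513,-0.6303,0.0863,0,0,-2.7]
    - [0.0513,-0.6303,0.0863,0,0,-2.7]
    - [0.0513,-0.6303,0.0863,0,0,-2.7]
    - [0.0513,-0.6303,0.0863,0,0,-2.7]
    - [0.0513,-0.6303,0.0863,0,0,-2.7]
    - [0.0513,-0.6303,0.0863,0,0,-2.7]
    - [0.0513,-0.6303,0.0863,0,0,-2.7]

```text
time_s: 4.28
tool_pos: [427.9, -332.3, 150.1]
ee_rot: [-0.02, 1.0, -0.0, 0.001]
ft_force: [1.2, 0.3, -0.1]
gripper_width: 0.402
```

Run:
```python
from plan import *
st();row((427,-334.5,72),0.039); row((427,-334.5,33),0.039); 
for c,cr,s in(("top",(410,220,510,312),7),("side",(330,130,450,240),5)):
    im=ctrl.read_camera(c); x0,y0,x1,y1=cr
    cv2.imwrite(f"pics/k_{c}.png",cv2.resize(im[y0:y1,x0:x1],None,fx=s,fy=s,interpolation=cv2.INTER_CUBIC))
```

```text
t 4.28 pos [ 427.9 -332.3  150.1] z [ 0.002 -0.001 -1.   ] y [-0.041  0.999 -0.001] F [ 1.2  0.3 -0.1] w 0.402 q [ 0.28  0.4   0.38  1.9  -0.19  0.88  2.36]
row [0.0011, -0.0021, 0.0781, -0.03, 0.12, 0.11] dist 78.1
row [0.0012, -0.002, 0.1171, -0.03, 0.12, 0.11] dist 117.1
```

View pics/k_side.png

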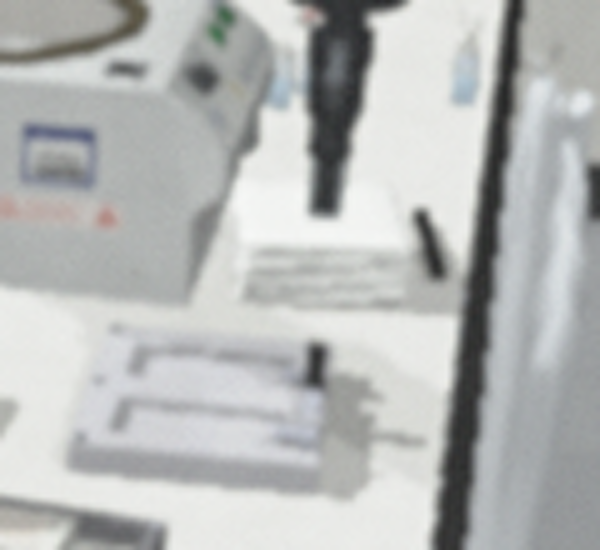

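View pics/k_top.png

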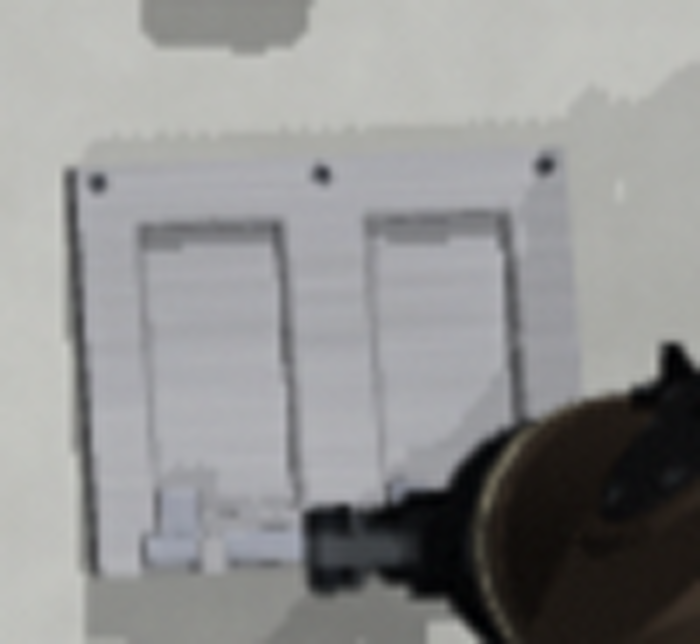

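Emit:
send_rows:
  steps:
    - [0.001,-0.002,0.04,0,0.1,0.1]
    - [0.001,-0.002,0.08,0,0.1,0.1]
    - [0.001,-0.002,0.1,0,0.1,0.1]
    - [0.001,-0.002,0.117,0,0.1,0.1]
    - [0.001,-0.002,0.117,0,0.1,0.1]
    - [0.001,-0.002,0.117,0,0.1,0.1]
    - [0.001,-0.002,0.117,0,0.1,0.1]

```text
time_s: 5.25
tool_pos: [428.1, -334.7, 34.3]
ee_rot: [-0.02, 1.0, -0.001, 0.001]
ft_force: [-0.3, -0.1, 0.4]
gripper_width: 0.401
```

Emit:
send_rows:
  steps:
    - [0,0,0,0,0,0]
    - [0,0,0,0,0,0]
    - [0,0,0,0,0,0]
    - [0,0,0,0,0,0]
  claw: -1
  squeeze: 30

```text
time_s: 5.75
tool_pos: [428.3, -335.4, 35.0]
ee_rot: [-0.02, 1.0, -0.001, 0.002]
ft_force: [-1.4, -1.3, 7.4]
gripper_width: 0.158
```

Run:
```python
from plan import *
st()
```

```text
t 5.75 pos [ 428.3 -335.4   35. ] z [ 0.003 -0.003 -1.   ] y [-0.04   0.999 -0.003] F [-1.4 -1.3  7.4] w 0.158 q [ 0.34  0.56  0.31  1.99 -0.28  0.63  2.45]
```

Emit:
send_rows:
  steps:
    - [0,0.005,-0.0015,0,0,0]
    - [0,0.01,-0.0015,0,0,0]
    - [0,0.015,-0.0015,0,0,0]
    - [0,0.02,-0.0015,0,0,0]
    - [0,0.022,-0.0015,0,0,0]
    - [0,0.022,-0.0015,0,0,0]

```text
time_s: 6.5
tool_pos: [427.7, -321.1, 35.8]
ee_rot: [-0.018, 1.0, -0.007, 0.003]
ft_force: [6.6, -29.9, -38.4]
gripper_width: 0.153
```

Run:
```python
from plan import *
st()
```

```text
t 6.5 pos [ 427.7 -321.1   35.8] z [ 0.006 -0.014 -1.   ] y [-0.035  0.999 -0.014] F [  6.6 -29.9 -38.4] w 0.153 q [ 0.31  0.55  0.32  2.02 -0.28  0.6   2.42]
```

Emit:
send_rows:
  steps:
    - [0,0,0,0,0,0]
    - [0,0,0,0,0,0]
    - [0,0,0,0,0,0]
  claw: -0.3

```text
time_s: 6.88
tool_pos: [427.9, -320.2, 35.9]
ee_rot: [-0.018, 1.0, -0.007, 0.003]
ft_force: [0.6, 0.2, -0.3]
gripper_width: 0.352
```

Run:
```python
from plan import *
st()
for c,cr,s in(("top",(410,220,510,312),7),("side",(330,150,450,240),6)):
    im=ctrl.read_camera(c); x0,y0,x1,y1=cr
    cv2.imwrite(f"pics/k_{c}2.png",cv2.resize(im[y0:y1,x0:x1],None,fx=s,fy=s,interpolation=cv2.INTER_CUBIC))
```

```text
t 6.88 pos [ 427.9 -320.2   35.9] z [ 0.006 -0.013 -1.   ] y [-0.036  0.999 -0.013] F [ 0.6  0.2 -0.3] w 0.352 q [ 0.31  0.55  0.32  2.02 -0.28  0.6   2.42]
```

View pics/k_side2.png

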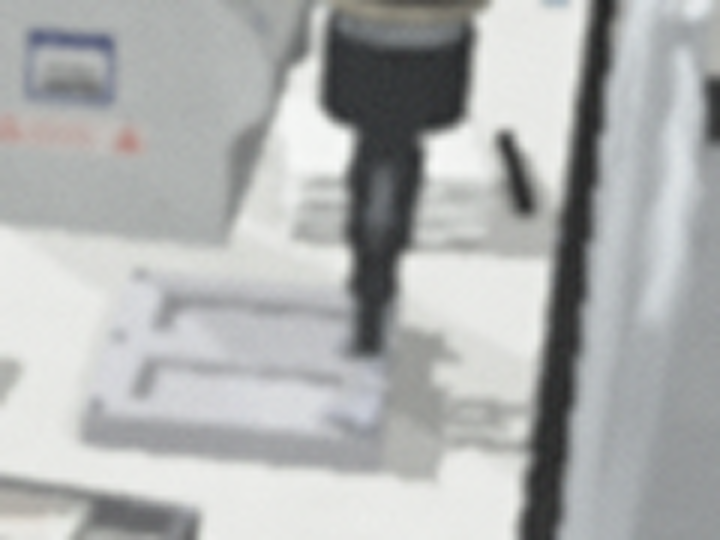

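View pics/k_top2.png

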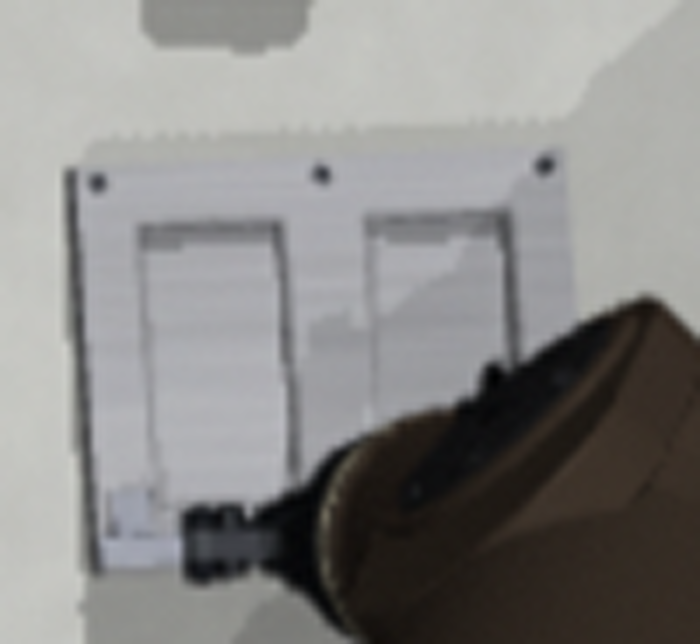

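Emit:
send_rows:
  steps:
    - [0,0,-0.05,0,0,0]
    - [0,0,-0.1,0,0,0]
    - [0,0.06,-0.15,0,0,0]
    - [0,0.12,-0.16,0,0,0]
    - [0,0.18,-0.16,0,0,0]
    - [0,0.24,-0.16,0,0,0]
    - [0,0.24,-0.16,0,0,0]

```text
time_s: 7.85
tool_pos: [417.9, -73.7, 192.9]
ee_rot: [-0.022, 1.0, -0.006, 0.003]
ft_force: [-0.1, -0.8, -0.3]
gripper_width: 0.349
```

Run:
```python
from plan import *
st()
for c,cr,s in(("top",(410,232,510,312),7),("side",(330,180,410,240),8)):
    im=ctrl.read_camera(c); x0,y0,x1,y1=cr; np.save(f"pics/{c}_im2.npy",im)
    cv2.imwrite(f"pics/k_{c}3.png",cv2.resize(im[y0:y1,x0:x1],None,fx=s,fy=s,interpolation=cv2.INTER_CUBIC))
```

```text
t 7.85 pos [417.9 -73.7 192.9] z [ 0.006 -0.012 -1.   ] y [-0.044  0.999 -0.012] F [-0.1 -0.8 -0.3] w 0.349 q [-0.25  0.14  0.32  2.11 -0.04  0.89  1.71]
```

View pics/k_top3.png

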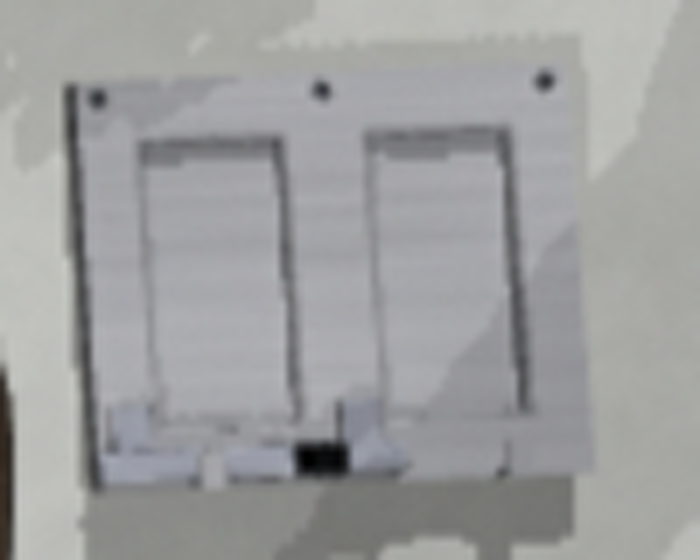

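View pics/k_side3.png

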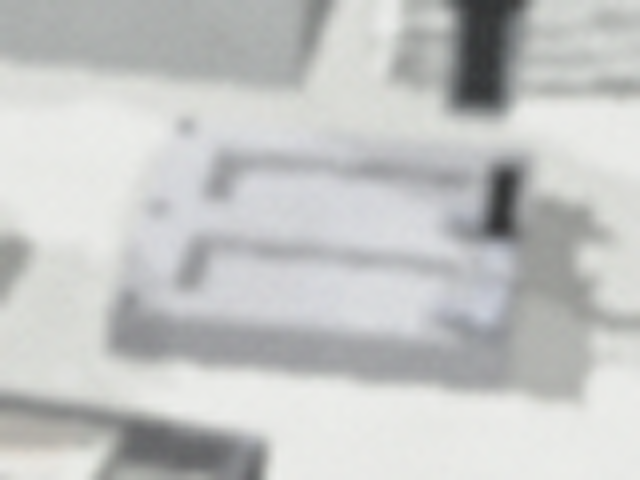

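Run:
```python
from ov import *
ims={"top":np.load("pics/top_im.npy")}
CS=rect(17,0,66,48,50)+[(np.r_[-50,-24,36.],np.r_[-50,24,36.])]
items=[];yaw=-.082
for y in(90,30,-30,-90):
    p0=(552+y*.082,20.5+y,yaw)
    q,f=fit(p0,CS,["top"],ims)
    # in nest frame
    d=q[:2]-[552,20.5];c,s=np.cos(yaw),np.sin(yaw)
    print(y,q.round(3),round(f),"nest",round(c*d[0]+s*d[1],1),round(-s*d[0]+c*d[1],1)); items.append((q,CS,(0,0,255)))
overlay(ims["top"],"top",items,(262,205,382,285),6.5,"pics/o2.png")
def up(p,x0,y0,s): return ((p[0]+.5)/s-.5+x0,(p[1]+.5)/s-.5+y0)
print(back("top",up((322,458),410,232,7),57))
```

```text
90 [ 5.63197e+02  1.09608e+02 -8.30000e-02] -2255 nest 3.9 89.7
30 [ 5.58664e+02  5.00480e+01 -8.50000e-02] -2256 nest 4.2 30.0
-30 [ 5.53764e+02 -9.78800e+00 -8.00000e-02] -2291 nest 4.2 -30.0
-90 [ 5.48343e+02 -6.88530e+01 -9.30000e-02] -2043 nest 3.7 -89.4
[ 425.12528986 -317.19496197   57.        ]
```

View pics/o2.png

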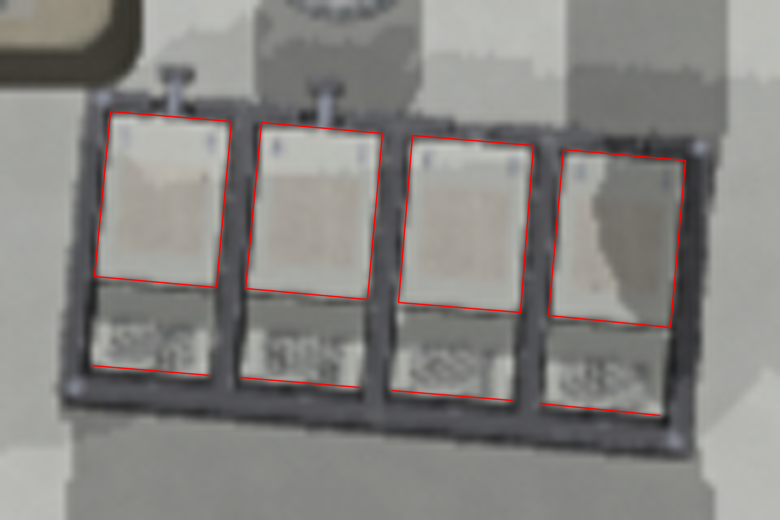

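Run:
```python
from plan import *
row((506.5,-65.9,100),-.083);row((506.5,-65.9,55),-.083);row((506.5,-65.9,40),-.083)
```

```text
row [-0.0881, 0.0092, 0.0933, -0.74, 0.39, 6.99] dist 128.7
row [-0.0878, 0.0098, 0.1383, -0.74, 0.39, 6.99] dist 164.1
row [-0.0877, 0.01, 0.1533, -0.74, 0.39, 6.99] dist 176.9
```

Emit:
send_rows:
  steps:
    - [-0.05,0.005,0.03,-0.7,0.4,4]
    - [-0.0881,0.0092,0.06,-0.7,0.4,7]
    - [-0.0881,0.0092,0.0933,-0.7,0.4,7]
    - [-0.0881,0.0092,0.0933,-0.7,0.4,7]
    - [-0.0878,0.0098,0.12,-0.7,0.4,7]
    - [-0.0878,0.0098,0.1383,-0.7,0.4,7]
    - [-0.0878,0.0098,0.1383,-0.7,0.4,7]
    - [-0.0878,0.0098,0.1383,-0.7,0.4,7]
  claw: -1

```text
time_s: 8.95
tool_pos: [507.1, -66.6, 56.5]
ee_rot: [0.042, 0.999, -0.0, 0.001]
ft_force: [0.7, -0.8, 0.1]
gripper_width: -0.001
```

Run:
```python
from plan import *
st();row((506.5,-65.9,38),-.083);row((506.5,-65.9,25),-.083)
```

```text
t 8.95 pos [507.1 -66.6  56.5] z [ 0.002 -0.001 -1.   ] y [ 0.084  0.996 -0.001] F [ 0.7 -0.8  0.1] w -0.001 q [-0.18  0.49  0.28  2.05 -0.22  0.63  1.73]
row [0.0007, 0.0007, 0.0185, -0.04, 0.09, -0.07] dist 18.5
row [0.0008, 0.0007, 0.0315, -0.04, 0.09, -0.07] dist 31.5
```

Lower slowly to just above the ledge, then press.

Emit:
send_rows:
  steps:
    - [0.001,0.001,0.008,0,0.1,0]
    - [0.001,0.001,0.015,0,0.1,0]
    - [0.001,0.001,0.019,0,0.1,0]
    - [0.001,0.001,0.022,0,0.1,0]
    - [0.001,0.001,0.025,0,0.1,0]
    - [0.001,0.001,0.025,0,0.1,0]

```text
time_s: 9.7
tool_pos: [506.1, -65.6, 31.2]
ee_rot: [0.042, 0.999, -0.0, -0.0]
ft_force: [-0.2, -1.0, -0.5]
gripper_width: 0.003
```

Emit:
send_rows:
  steps:
    - [0.0,0.0,0.002,0,0,0]
    - [0,0,0.004,0,0,0]
    - [0,0,0.006,0,0,0]
    - [0,0,0.007,0,0,0]

```text
time_s: 10.2
tool_pos: [506.1, -65.6, 24.1]
ee_rot: [0.042, 0.999, -0.0, -0.0]
ft_force: [0.1, 0.3, 0.7]
gripper_width: -0.002
```

Run:
```python
from plan import *
st()
im=ctrl.read_camera("side")
cv2.imwrite(f"pics/r1.png",cv2.resize(im[185:305,270:430],None,fx=5,fy=5,interpolation=cv2.INTER_CUBIC))
```

```text
t 10.2 pos [506.1 -65.6  24.1] z [-0.001 -0.001 -1.   ] y [ 0.084  0.996 -0.001] F [0.1 0.3 0.7] w -0.002 q [-0.16  0.54  0.25  2.07 -0.25  0.56  1.75]
```

View pics/r1.png

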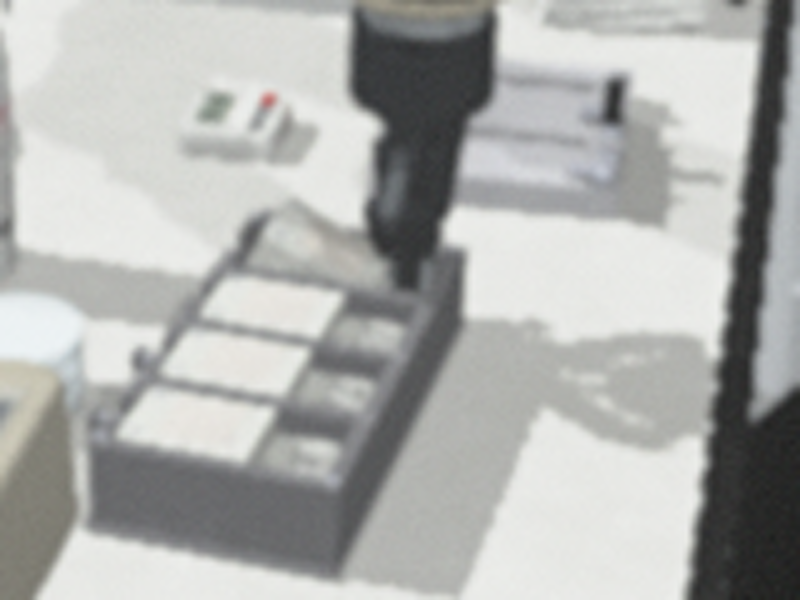

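Emit:
send_rows:
  steps:
    - [0,0,-0.02,0,0,0]
    - [0,0,-0.05,0,0,0]
    - [0,0,-0.09,0,0,0]
    - [0,0,-0.1,0,0,0]
    - [0,0,-0.1,0,0,0]
  claw: 0.5

```text
time_s: 10.88
tool_pos: [506.4, -65.4, 124.3]
ee_rot: [0.042, 0.999, -0.0, 0.0]
ft_force: [-1.5, -0.3, 0.5]
gripper_width: 0.749
```

Run:
```python
from ov import *
from plan import *
st();row((561.6,-70.5,91.1),-.083,.44);row((578.6,-71.9,54.9),-.083,.44)
O=Ro.from_euler('y',-.44).as_matrix()
def til(segs,up): # segs in cassette frame -> rocked about pivot
    f=lambda p:O@(p-[up,0,0])+[up,0,26]
    return [(f(a),f(b)) for a,b in segs]
S=til(rect(17,0,66,48,24)+rect(0,0,100,48,0)[1:2],-5.5)
p=(546.4,-69.2,-.083)
for c,cr,s in(("top",(262,205,382,285),6.5),("side",(270,185,430,305),5)):
    im=ctrl.read_camera(c);overlay(im,c,[(p,S,(0,0,255))],cr,s,f"pics/p_{c}.png")
```

```text
t 10.88 pos [506.4 -65.4 124.3] z [ 0. -0. -1.] y [ 0.084  0.996 -0.   ] F [-1.5 -0.3  0.5] w 0.749 q [-0.23  0.38  0.33  2.   -0.17  0.79  1.68]
row [-0.0554, -0.0004, 0.0332, -0.04, -25.18, -0.05] dist 64.6
row [-0.0724, -0.0004, 0.0695, -0.04, -25.18, -0.05] dist 100.4
```

View pics/p_top.png

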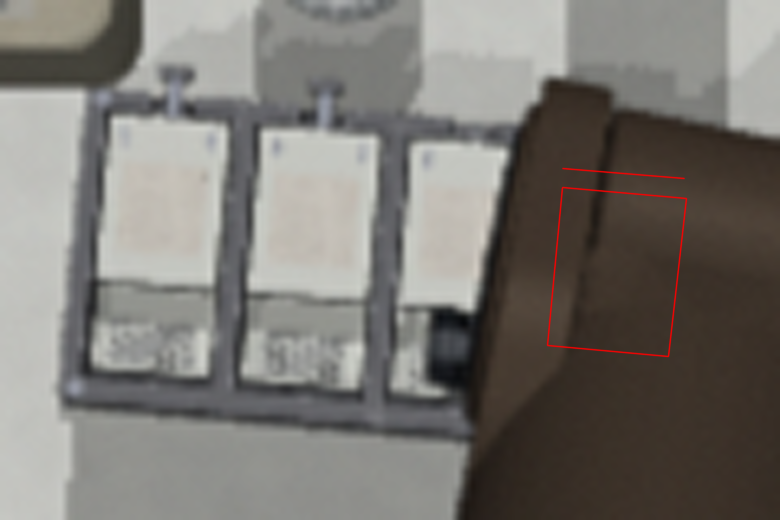

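View pics/p_side.png

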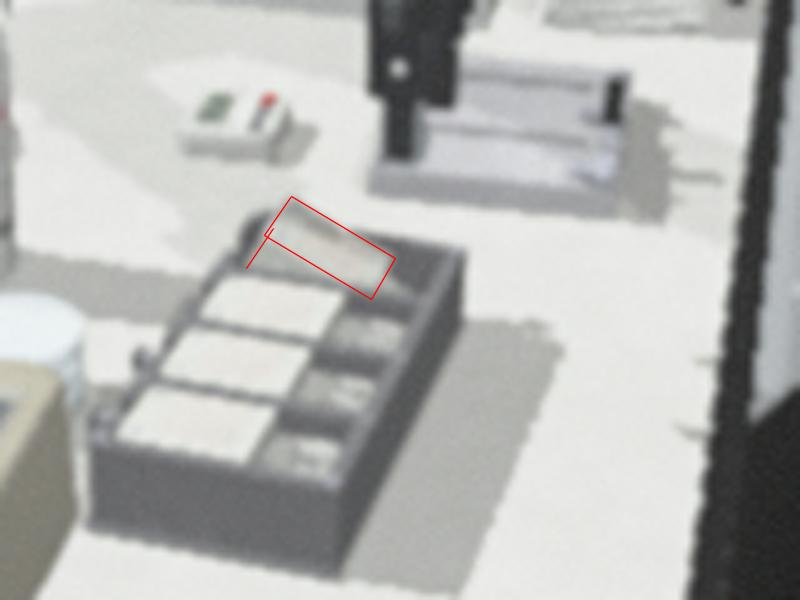

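Emit:
send_rows:
  steps:
    - [-0.02,0,0.005,0,-8,0]
    - [-0.04,0,0.015,0,-16,0]
    - [-0.0554,0,0.025,0,-25.2,0]
    - [-0.0554,0,0.0332,0,-25.2,0]
    - [-0.0554,0,0.0332,0,-25.2,0]
    - [-0.0554,0,0.0332,0,-25.2,0]

```text
time_s: 11.72
tool_pos: [559.0, -70.1, 88.0]
ee_rot: [0.041, 0.976, -0.01, 0.215]
ft_force: [-0.3, -1.0, 0.5]
gripper_width: 0.749
```

Run:
```python
from plan import *
st();row((578.6,-71.9,54.9),-.083,.44)
```

```text
t 11.72 pos [559.  -70.1  88. ] z [ 0.419 -0.037 -0.907] y [ 0.085  0.996 -0.001] F [-0.3 -1.   0.5] w 0.749 q [-0.27  0.37  0.35  2.29 -1.03  0.12  2.52]
row [-0.004, -0.0001, 0.0383, -0.12, -0.35, -0.07] dist 38.5
```

Run:
```python
from plan import *
row((568,-71,75),-.083,.41);row((578.6,-71.9,55.5),-.083,.41)
```

```text
row [-0.0028, -0.0001, 0.0156, -0.12, 1.37, -0.07] dist 15.8
row [-0.0042, -0.0001, 0.0377, -0.12, 1.37, -0.07] dist 38.0
```

Emit:
send_rows:
  steps:
    - [-0.001,0,0.008,0,1.4,0]
    - [-0.003,0,0.016,0,1.4,0]
    - [-0.0035,0,0.024,0,1.4,0]
    - [-0.004,0,0.03,0,1.4,0]
    - [-0.0042,0,0.034,0,1.4,0]
    - [-0.0042,0,0.034,0,1.4,0]

```text
time_s: 12.48
tool_pos: [576.9, -72.0, 58.3]
ee_rot: [0.042, 0.978, -0.01, 0.203]
ft_force: [0.2, -0.7, -0.0]
gripper_width: 0.75
```

Run:
```python
from plan import *
st();row((578.6,-71.9,55.5),-.083,.41)
im=ctrl.read_camera("side")
cv2.imwrite(f"pics/g1.png",cv2.resize(im[185:305,270:430],None,fx=5,fy=5,interpolation=cv2.INTER_CUBIC))
```

```text
t 12.47 pos [576.9 -72.   58.3] z [ 0.396 -0.036 -0.918] y [ 0.085  0.996 -0.002] F [ 0.2 -0.7 -0. ] w 0.75 q [-0.23  0.46  0.32  2.25 -1.2   0.12  2.69]
row [-0.0004, 0.0002, 0.0033, -0.15, -0.07, -0.09] dist 3.3
```

View pics/g1.png

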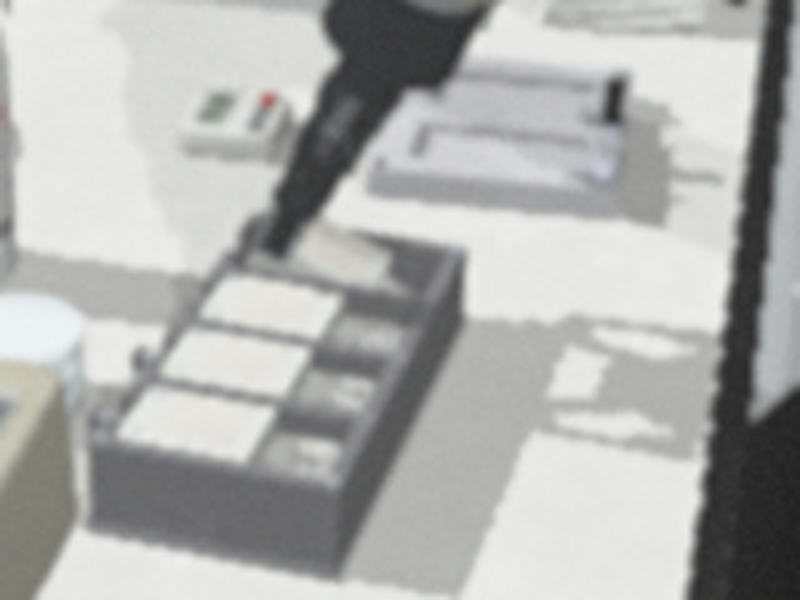

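Emit:
send_rows:
  steps:
    - [0,0,0.002,0,0.3,0]
    - [0,0,0.0035,0,0.5,0]
    - [0,0,0.0035,0,0.5,0]

```text
time_s: 12.9
tool_pos: [578.4, -72.0, 55.3]
ee_rot: [0.041, 0.979, -0.009, 0.199]
ft_force: [0.6, -0.4, -0.2]
gripper_width: 0.751
```

Emit:
send_rows:
  steps:
    - [0,0,0,0,0,0]
    - [0,0,0,0,0,0]
    - [0,0,0,0,0,0]
    - [0,0,0,0,0,0]
  claw: -1
  squeeze: 60

```text
time_s: 13.4
tool_pos: [578.4, -71.9, 55.4]
ee_rot: [0.042, 0.979, -0.009, 0.199]
ft_force: [-1.4, 0.9, 2.7]
gripper_width: 0.541
```

Run:
```python
from plan import *
st()
im=ctrl.read_camera("side")
cv2.imwrite(f"pics/g2.png",cv2.resize(im[185:305,270:430],None,fx=5,fy=5,interpolation=cv2.INTER_CUBIC))
```

```text
t 13.4 pos [578.4 -71.9  55.4] z [ 0.388 -0.035 -0.921] y [ 0.085  0.996 -0.002] F [-1.4  0.9  2.7] w 0.541 q [-0.25  0.47  0.34  2.24 -1.19  0.14  2.68]
```

View pics/g2.png

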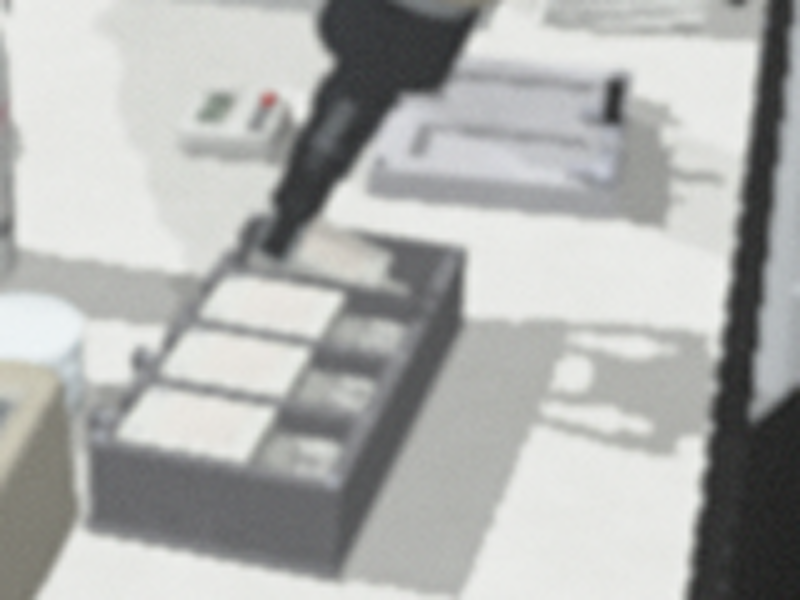

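Run:
```python
from plan import *
row((578.4,-71.9,140));row((540,-71.9,180),-.083,0)
```

```text
row [-0.0329, -0.0001, -0.0779, 0.0, 0.0, 0.0] dist 84.6
row [-0.0133, -0.0035, -0.1297, -0.13, 22.94, -0.1] dist 130.4
```

Emit:
send_rows:
  steps:
    - [-0.006,0,-0.014,0,0,0]
    - [-0.012,0,-0.028,0,0,0]
    - [-0.02,0,-0.047,0,0,0]
    - [-0.028,0,-0.066,0,0,0]
    - [-0.033,0,-0.078,0,0,0]
    - [-0.033,0,-0.09,0,6,0]
    - [-0.025,0,-0.11,0,12,0]
    - [-0.0133,-0.0035,-0.1297,0,18,0]
    - [-0.0133,-0.0035,-0.1297,0,23,0]
    - [-0.0133,-0.0035,-0.1297,0,23,0]
    - [-0.0133,-0.0035,-0.1297,0,23,0]

```text
time_s: 14.82
tool_pos: [539.5, -72.1, 179.5]
ee_rot: [0.043, 0.999, -0.001, -0.0]
ft_force: [-0.4, -0.8, -1.7]
gripper_width: 0.541
```

Run:
```python
from plan import *
st()
row((500,-200,180),0,0)
for c,cr,s in(("top",(262,205,422,325),5),("side",(270,105,430,255),5)):
    im=ctrl.read_camera(c);x0,y0,x1,y1=cr
    cv2.imwrite(f"pics/l_{c}.png",cv2.resize(im[y0:y1,x0:x1],None,fx=s,fy=s,interpolation=cv2.INTER_CUBIC))
```

```text
t 14.82 pos [539.5 -72.1 179.5] z [-0.001 -0.002 -1.   ] y [ 0.086  0.996 -0.002] F [-0.4 -0.8 -1.7] w 0.541 q [-0.69  0.53  1.06  1.89 -0.53  1.04  2.08]
row [0.0284, -0.1308, -0.0002, -0.12, -0.03, -4.91] dist 133.8
```

View pics/l_side.png

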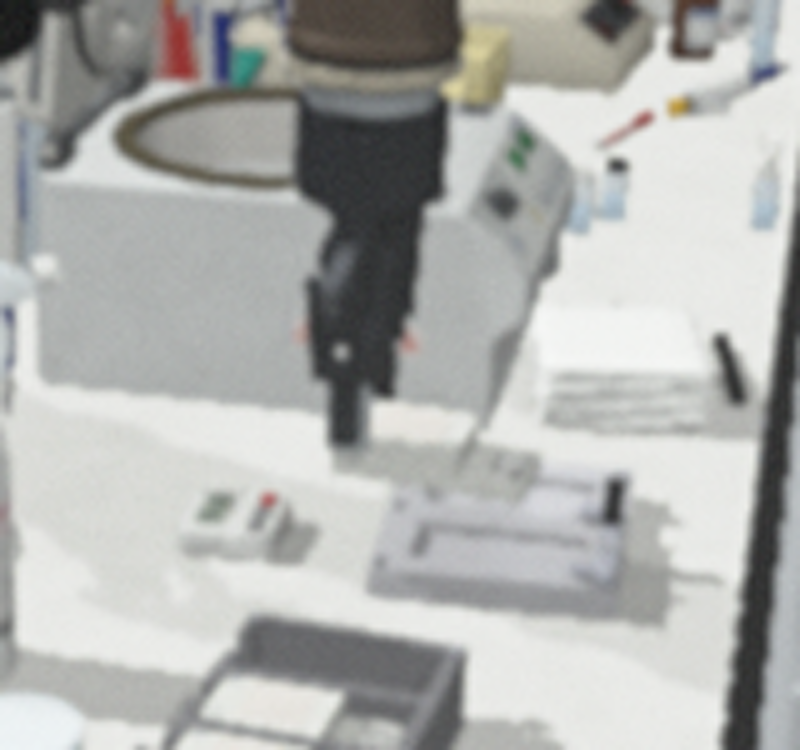

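View pics/l_top.png

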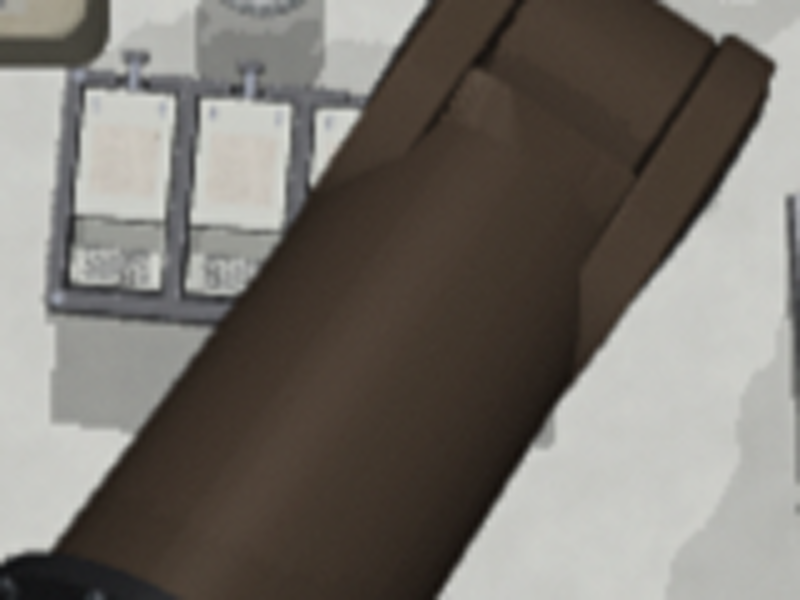

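```bash
cat > held.py <<'E'
from ov import *
from plan import *
def cass_segs():
    S=rect(17,0,66,48,24)+rect(0,0,100,48,0)+rect(-33,0,34,48,10)
    for x,z in((50,24),(-50,10)):
        for y in(-24,24): S.append((np.r_[x,y,0.],np.r_[x,y,float(z)]))
    return S
def held(gx,n,tilt,pos,yaw,dy=0,roll=0):
    # cassette with tool grasp at cassette (gx,dy,n); cassette +x up by tilt
    O=(Ro.from_euler('z',yaw)*Ro.from_euler('y',-tilt)*Ro.from_euler('x',roll)).as_matrix()
    return [tuple(O@(p-[gx,dy,n])+pos for p in ab) for ab in cass_segs()], O@(-np.array([gx,dy,n]))+pos
E
python3 - <<'E'
from held import *
s=ctrl.observe();c="side"
im=ctrl.read_camera(c);np.save("pics/held_side.npy",im)
for i,(gx,n,t) in enumerate(((41,10,.05),(41,10,0))):
    S,o=held(gx,n,t,s['tool_pos'],-.086)
    overlay(im,c,[((0,0,0),S,(0,0,255))],(320,170,400,220),8,f"pics/h{i}.png"); print(o)
E
```

```text
[498.95182282 -68.45724027 167.69529869]
[498.40282826 -68.40990999 169.73194724]
```

View pics/h0.png

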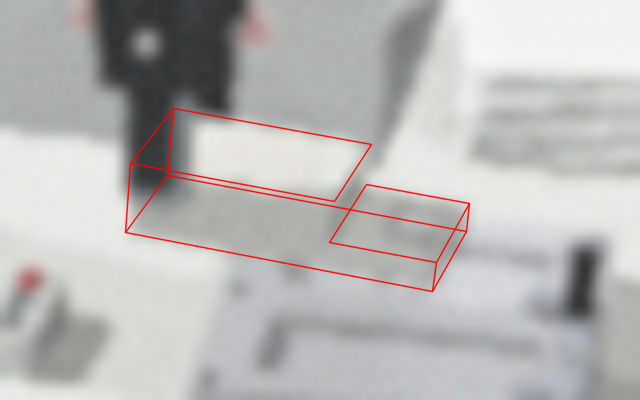

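View pics/h1.png

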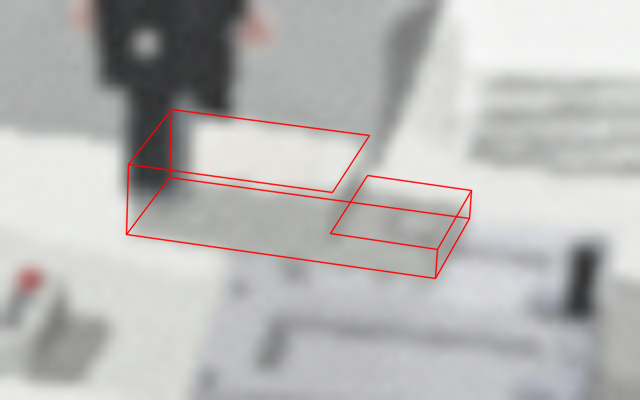

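Run:
```python
from plan import *
row((534.4,-373.6,120),.039,-.045)
```

```text
row [-0.021, -0.301, 0.0602, 0.1, 2.53, -7.14] dist 307.6
```

Emit:
send_rows:
  steps:
    - [-0.004,-0.05,0.0,0,0.5,-1.5]
    - [-0.008,-0.1,0.01,0,1,-3]
    - [-0.012,-0.15,0.02,0.1,1.5,-4.5]
    - [-0.016,-0.2,0.03,0.1,2,-6]
    - [-0.02,-0.25,0.045,0.1,2.5,-7.1]
    - [-0.021,-0.301,0.06,0.1,2.5,-7.1]
    - [-0.021,-0.301,0.06,0.1,2.5,-7.1]
    - [-0.021,-0.301,0.06,0.1,2.5,-7.1]
    - [-0.021,-0.301,0.06,0.1,2.5,-7.1]

```text
time_s: 16.1
tool_pos: [535.3, -371.9, 120.4]
ee_rot: [-0.02, 1.0, -0.0, -0.022]
ft_force: [-0.2, 1.0, -1.4]
gripper_width: 0.536
```

Run:
```python
from held import *
st()
row((534.4,-373.6,60),.039,-.045)
row((534.4,-373.6,32),.039,-.045)
s=ctrl.observe()
for c,cr,sc in(("top",(390,200,510,312),6),("side",(320,120,420,240),6)):
    im=ctrl.read_camera(c);np.save(f"pics/held_{c}.npy",im)
    S,o=held(41,10,0,s['tool_pos'],.039)
    overlay(im,c,[((0,0,0),S,(0,0,255))],cr,sc,f"pics/h_{c}.png")
```

```text
t 16.1 pos [ 535.3 -371.9  120.4] z [-0.044 -0.001 -0.999] y [-0.04   0.999  0.001] F [-0.2  1.  -1.4] w 0.536 q [-0.    0.74  0.87  1.64 -0.58  1.09  2.64]
row [-0.0016, -0.0017, 0.0604, 0.04, 0.08, 0.08] dist 60.4
row [-0.0028, -0.0017, 0.0884, 0.04, 0.08, 0.08] dist 88.4
```

View pics/h_side.png

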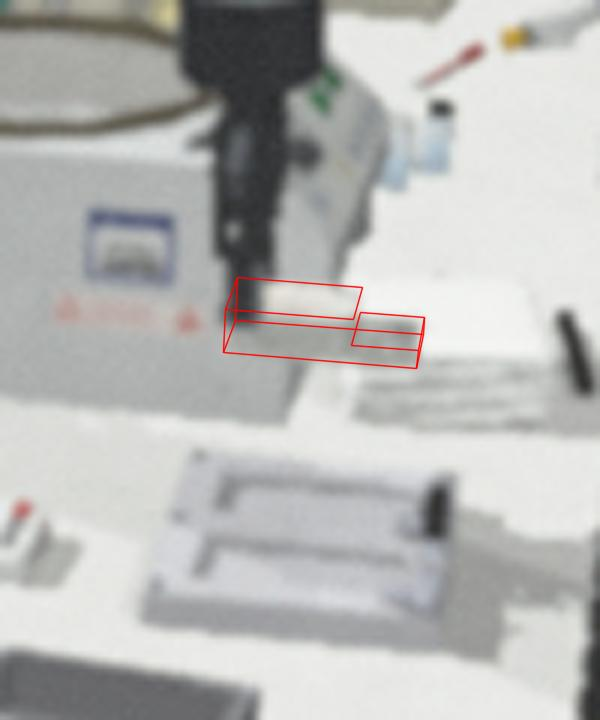

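View pics/h_top.png

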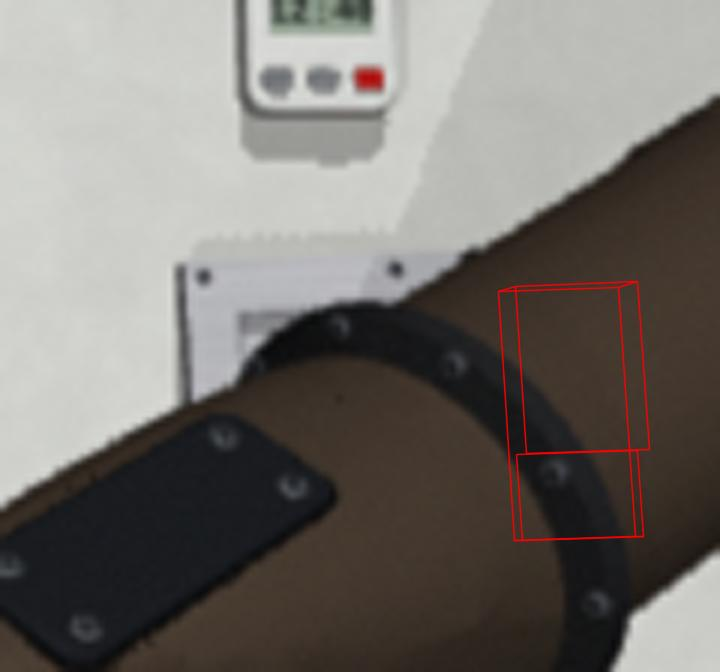

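Run:
```python
from plan import *
row((531.2,-289.7,120),.039,-.045)
row((531.2,-289.7,60),.039,-.045)
```

```text
row [0.0008, 0.0825, 0.0006, 0.02, 0.08, 0.08] dist 82.5
row [-0.0018, 0.0825, 0.0605, 0.02, 0.08, 0.08] dist 102.3
```

Emit:
send_rows:
  steps:
    - [0.0008,0.04,0,0,0,0.1]
    - [0.0008,0.0825,0.0006,0,0.1,0.1]
    - [0.0008,0.0825,0.0006,0,0.1,0.1]
    - [0,0.0825,0.03,0,0.1,0.1]
    - [-0.0018,0.0825,0.06,0,0.1,0.1]
    - [-0.0018,0.0825,0.06,0,0.1,0.1]
    - [-0.0018,0.0825,0.06,0,0.1,0.1]

```text
time_s: 17.08
tool_pos: [531.6, -290.5, 61.6]
ee_rot: [-0.019, 1.0, -0.001, -0.022]
ft_force: [-0.0, -0.0, -1.4]
gripper_width: 0.541
```

Run:
```python
from held import *
st()
row((531.2,-289.7,35),.039,-.045)
row((531.2,-289.7,23),.039,-.045)
s=ctrl.observe()
for c,cr,sc in(("side",(330,170,410,230),8),):
    im=ctrl.read_camera(c);np.save(f"pics/held_{c}.npy",im)
    S,o=held(41,10,0,s['tool_pos'],.039)
    overlay(im,c,[((0,0,0),S,(0,0,255))],cr,sc,f"pics/h_{c}.png")
```

```text
t 17.07 pos [ 531.6 -290.5   61.6] z [-0.044 -0.002 -0.999] y [-0.039  0.999 -0.001] F [-0.  -0.  -1.4] w 0.541 q [-0.12  0.75  0.83  1.8  -0.64  0.93  2.6 ]
row [-0.0008, 0.0008, 0.0266, -0.04, 0.03, -0.03] dist 26.7
row [-0.0013, 0.0009, 0.0386, -0.04, 0.03, -0.03] dist 38.7
```

View pics/h_side.png

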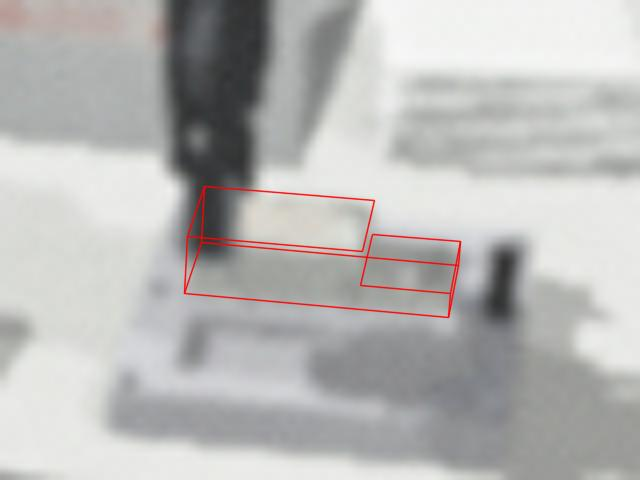

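Emit:
send_rows:
  steps:
    - [-0.0004,0.0008,0.01,0,0,0]
    - [-0.0008,0.0008,0.02,0,0,0]
    - [-0.0008,0.0008,0.027,0,0,0]
    - [-0.001,0.0009,0.03,0,0,0]
    - [-0.0011,0.0009,0.032,0,0,0]
    - [-0.0011,0.0009,0.032,0,0,0]

```text
time_s: 17.88
tool_pos: [531.5, -289.8, 29.9]
ee_rot: [-0.019, 1.0, -0.001, -0.022]
ft_force: [0.7, 0.1, -1.2]
gripper_width: 0.539
```

Emit:
send_rows:
  steps:
    - [0,0,0.002,0,0,0]
    - [0,0,0.004,0,0,0]
    - [0,0,0.006,0,0,0]
    - [0,0,0.006,0,0,0]

```text
time_s: 18.38
tool_pos: [531.3, -289.8, 24.9]
ee_rot: [-0.019, 1.0, -0.001, -0.022]
ft_force: [-2.6, 4.2, 12.4]
gripper_width: 0.541
```

Run:
```python
from held import *
st()
row((531.2,-289.7,22),.039,-.045)
```

```text
t 18.38 pos [ 531.3 -289.8   24.9] z [-0.043 -0.002 -0.999] y [-0.038  0.999 -0.   ] F [-2.6  4.2 12.4] w 0.541 q [-0.1   0.79  0.79  1.83 -0.68  0.87  2.63]
row [-0.0001, 0.0001, 0.0029, -0.02, 0.11, -0.04] dist 2.9
```

Run:
```python
from held import *
s=ctrl.observe()
c="side";im=ctrl.read_camera(c);cr=(330,180,410,240)
S,o=held(0,0,0,np.array([490.4,-291.2,12]),.039)
overlay(im,c,[((0,0,0),S,(0,0,255))],cr,8,f"pics/h_{c}.png")
overlay(im,c,[],cr,8,f"pics/h_{c}b.png")
```

```text
(no output)
```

View pics/h_side.png

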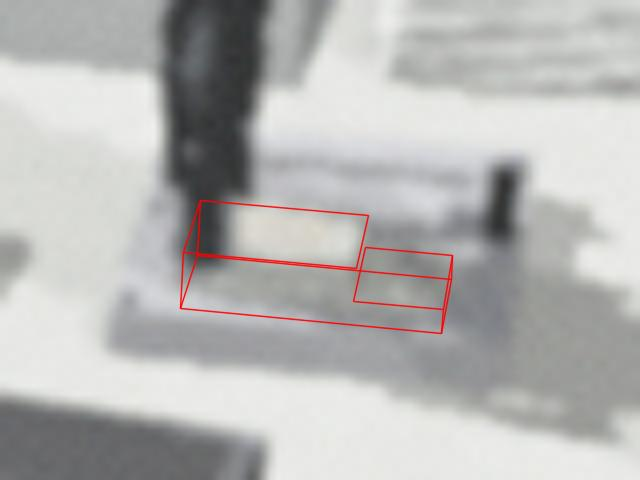

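View pics/h_sideb.png

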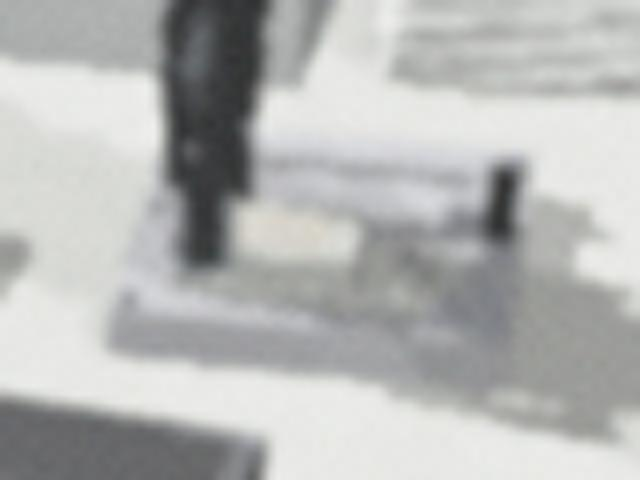

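Emit:
send_rows:
  steps:
    - [0.0005,0.001,-0.0005,0,0,0]
    - [0.001,0.0015,0,0,0,0]
    - [0.001,0.0015,0.001,0,0,0]
    - [0.001,0.0015,0.001,0,0,0]

```text
time_s: 18.92
tool_pos: [530.3, -288.4, 24.9]
ee_rot: [-0.019, 1.0, -0.0, -0.021]
ft_force: [-3.3, 2.4, 13.4]
gripper_width: 0.54
```

Run:
```python
from held import *
st()
```

```text
t 18.93 pos [ 530.3 -288.4   24.9] z [-0.042 -0.002 -0.999] y [-0.038  0.999 -0.   ] F [-3.3  2.4 13.4] w 0.54 q [-0.1   0.79  0.79  1.83 -0.68  0.86  2.63]
```

Emit:
send_rows:
  steps:
    - [0,0,-0.001,0,0,0]
    - [0,0,-0.002,0,0,0]
    - [0,0,-0.003,0,0,0]
    - [0,0,-0.04,0,0,0]
    - [0,0,-0.08,0,0,0]
    - [0,0.06,-0.13,0,0,0]
    - [0,0.12,-0.13,0,0,0]
    - [0,0.18,-0.13,0,0,0]
    - [0,0.24,-0.13,0,0,0]
    - [0,0.24,-0.13,0,0,0]
  claw: 0.35

```text
time_s: 20.18
tool_pos: [526.6, -42.2, 154.0]
ee_rot: [-0.024, 0.999, 0.001, -0.022]
ft_force: [-0.1, -0.3, 0.8]
gripper_width: 0.676
```

Run:
```python
from held import *
st()
S,o=held(0,0,0,np.array([490.4,-291.2,12]),.039)
for c,cr,sc in(("top",(410,232,510,312),7),("side",(330,180,410,240),8)):
    im=ctrl.read_camera(c);np.save(f"pics/pl_{c}.npy",im)
    overlay(im,c,[((0,0,0),S,(0,0,255))],cr,sc,f"pics/h_{c}.png")
    overlay(im,c,[],cr,sc,f"pics/h_{c}b.png")
```

```text
t 20.18 pos [526.6 -42.2 154. ] z [-0.044  0.    -0.999] y [-0.047  0.999  0.002] F [-0.1 -0.3  0.8] w 0.676 q [-0.7   0.54  1.    1.92 -0.52  1.02  2.15]
```

View pics/h_side.png

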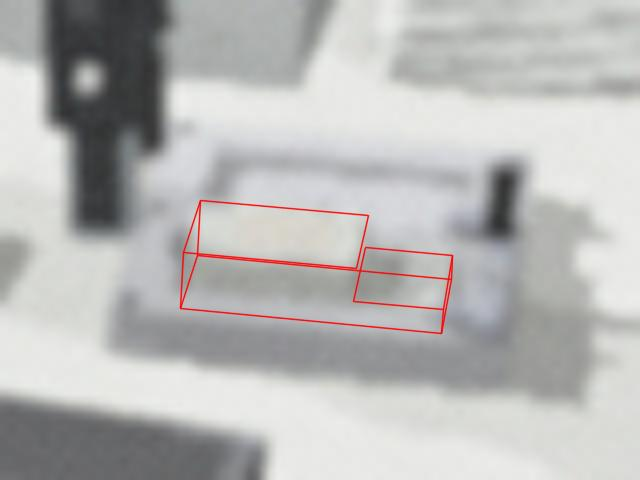

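View pics/h_sideb.png

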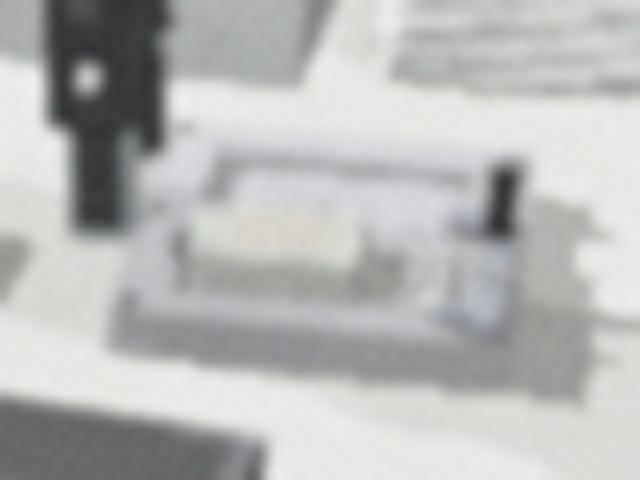

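View pics/h_top.png

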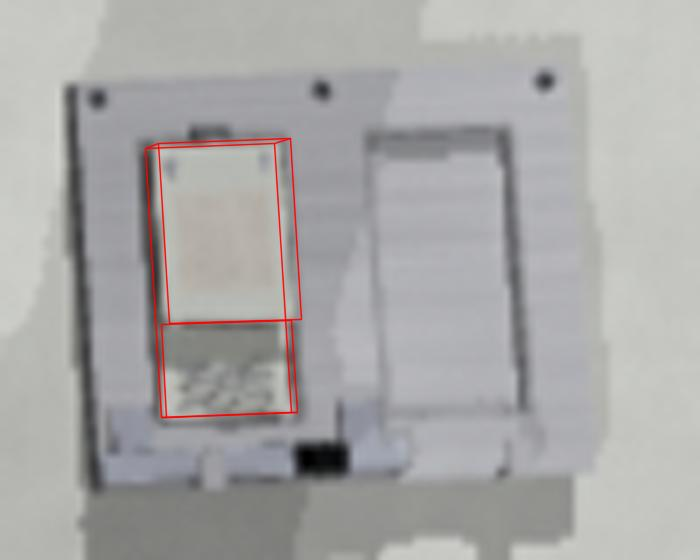

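View pics/h_topb.png

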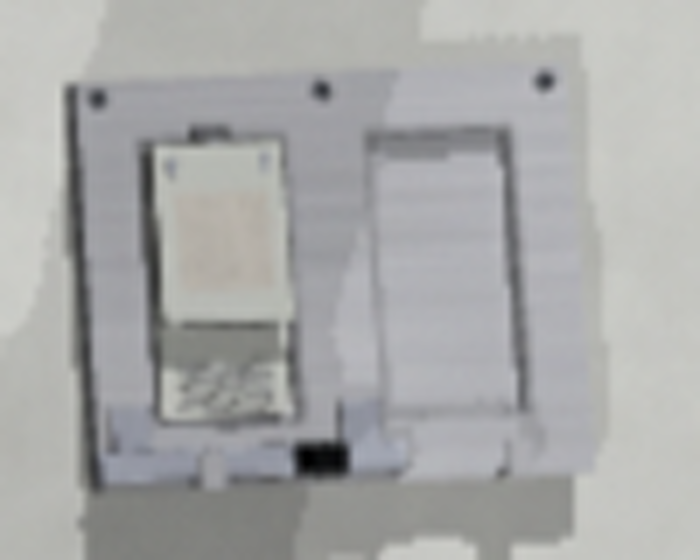

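```bash
cat >> plan.py <<'E'
def Rf(yaw,tilt=0.0):
    R=Rt(yaw,tilt); return np.c_[-R[:,0],-R[:,1],R[:,2]]
def rowf(pos,yaw,tilt=0.0): return row(pos,R=Rf(yaw,tilt))
E
python3 - <<'E'
from plan import *
rowf((500,-42,154),-.083)
E
```

```text
row [0.0264, 0.0064, 0.0018, 3.67, -0.24, -172.86] dist 27.2
```

Emit:
send_rows:
  steps:
    - [0,0,-0.01,0,0,10]
    - [0,0,-0.02,0,0,20]
    - [0,0,-0.02,0,0,30]
    - [0,0,-0.02,0,0,40]
    - [0,0,-0.02,0,0,50]
    - [0,0,-0.02,0,0,60]
    - [0,0,-0.02,0,0,70]
    - [0,0,-0.02,0,0,80]
    - [0,0,-0.02,0,0,90]
    - [0,0,-0.02,0,0,100]
    - [0,0,-0.02,0,0,110]
    - [0,0,-0.02,0,0,120]
    - [0,0,-0.02,0,0,130]
    - [0,0,-0.02,0,0,140]
    - [0,0,-0.02,0,0,150]
    - [0,0,-0.02,0,0,160]
    - [0,0,-0.02,0,0,170]
    - [0,0,-0.02,0,0,175]
  claw: -1

```text
time_s: 22.52
tool_pos: [527.5, -50.0, 175.0]
ee_rot: [0.998, 0.06, -0.021, 0.0]
ft_force: [-0.4, -0.0, -0.5]
gripper_width: -0.003
```

Run:
```python
from plan import *
st();rowf((511.9,-6.5,100),-.083);rowf((511.9,-6.5,58),-.083)
```

```text
t 22.52 pos [527.5 -50.  175. ] z [-0.042 -0.003 -0.999] y [ 0.12  -0.993 -0.002] F [-0.4 -0.  -0.5] w -0.003 q [-0.82  0.68  1.31  1.9  -0.7   1.18 -0.7 ]
row [-0.0071, -0.0449, 0.0755, 0.11, 2.41, 11.64] dist 88.1
row [-0.0053, -0.0448, 0.1174, 0.11, 2.41, 11.64] dist 125.8
```

Run:
```python
from plan import *
rowf((521.3,112.9,100),-.083);rowf((521.3,112.9,58),-.083)
```

```text
row [0.0166, -0.1623, 0.0747, 0.11, 2.41, 11.64] dist 179.4
row [0.0183, -0.1622, 0.1167, 0.11, 2.41, 11.64] dist 200.6
```

Emit:
send_rows:
  steps:
    - [0.005,-0.05,0.0,0,1,4]
    - [0.01,-0.1,0.02,0,2,8]
    - [0.0166,-0.1623,0.05,0.1,2.4,11.6]
    - [0.0166,-0.1623,0.0747,0.1,2.4,11.6]
    - [0.0166,-0.1623,0.0747,0.1,2.4,11.6]
    - [0.0175,-0.1623,0.1,0.1,2.4,11.6]
    - [0.0183,-0.1622,0.1167,0.1,2.4,11.6]
    - [0.0183,-0.1622,0.1167,0.1,2.4,11.6]
    - [0.0183,-0.1622,0.1167,0.1,2.4,11.6]

```text
time_s: 23.65
tool_pos: [521.9, 112.2, 58.9]
ee_rot: [0.999, -0.042, 0.0, 0.0]
ft_force: [0.7, -0.1, 1.0]
gripper_width: -0.002
```

Run:
```python
from plan import *
st();rowf((521.3,112.9,34),-.083);rowf((521.3,112.9,24),-.083)
```

```text
t 23.65 pos [521.9 112.2  58.9] z [ 0.001 -0.    -1.   ] y [-0.083 -0.997  0.   ] F [ 0.7 -0.1  1. ] w -0.002 q [-1.05  0.82  1.18  2.03 -0.95  0.98 -1.02]
row [-0.0007, -0.0007, 0.0249, 0.01, -0.05, -0.02] dist 24.9
row [-0.0007, -0.0007, 0.0349, 0.01, -0.05, -0.02] dist 34.9
```

Emit:
send_rows:
  steps:
    - [-0.0005,-0.0005,0.01,0,0,0]
    - [-0.0007,-0.0007,0.018,0,0,0]
    - [-0.0007,-0.0007,0.024,0,0,0]
    - [-0.0007,-0.0007,0.028,0,0,0]
    - [-0.0007,-0.0007,0.031,0,0,0]
    - [-0.0007,-0.0007,0.033,0,0,0]
    - [-0.0007,-0.0007,0.035,0,0,0]
    - [-0.0007,-0.0007,0.035,0,0,0]

```text
time_s: 24.65
tool_pos: [521.3, 112.9, 23.8]
ee_rot: [0.999, -0.042, 0.0, 0.0]
ft_force: [-0.1, 0.6, -0.4]
gripper_width: 0.0
```

Run:
```python
from plan import *
st()
im=ctrl.read_camera("side")
cv2.imwrite(f"pics/r2.png",cv2.resize(im[185:305,270:430],None,fx=5,fy=5,interpolation=cv2.INTER_CUBIC))
```

```text
t 24.65 pos [521.3 112.9  23.8] z [ 0.001 -0.    -1.   ] y [-0.083 -0.997  0.   ] F [-0.1  0.6 -0.4] w 0.0 q [-1.02  0.86  1.11  2.06 -1.02  0.93 -0.97]
```

View pics/r2.png

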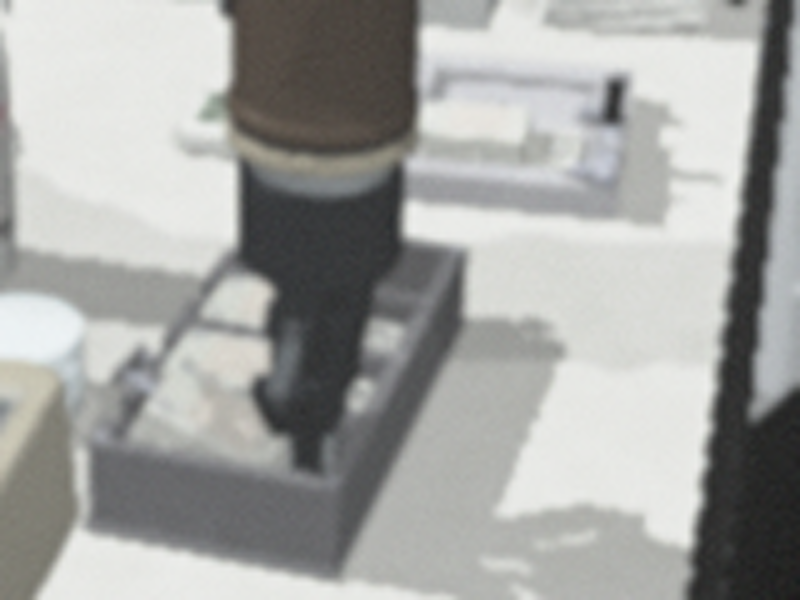

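Emit:
send_rows:
  steps:
    - [0,0,-0.02,0,0,0]
    - [0,0,-0.05,0,0,0]
    - [0,0,-0.09,0,0,0]
    - [0,0,-0.1,0,0,0]
    - [0,0,-0.1,0,0,0]
  claw: 0.5

```text
time_s: 25.32
tool_pos: [521.4, 113.3, 124.1]
ee_rot: [0.999, -0.041, 0.001, -0.0]
ft_force: [-0.5, -0.0, -0.6]
gripper_width: 0.751
```

Run:
```python
from plan import *
st();rowf((577.5,108.2,92),-.083,.42);
```

```text
t 25.32 pos [521.4 113.3 124.1] z [ 0.002  0.001 -1.   ] y [-0.083 -0.997 -0.001] F [-0.5 -0.  -0.6] w 0.751 q [-1.11  0.73  1.26  1.98 -0.82  1.06 -1.12]
row [0.0563, 0.0004, 0.0322, -0.05, 23.97, -0.01] dist 64.9
```

Emit:
send_rows:
  steps:
    - [0.02,0,0.005,0,8,0]
    - [0.04,0,0.015,0,16,0]
    - [0.0563,0,0.025,0,24,0]
    - [0.0563,0,0.0322,0,24,0]
    - [0.0563,0,0.0322,0,24,0]
    - [0.0563,0,0.0322,0,24,0]
    - [0.0563,0,0.0322,0,24,0]

```text
time_s: 26.2
tool_pos: [577.9, 108.4, 92.1]
ee_rot: [0.977, -0.041, 0.209, 0.009]
ft_force: [-0.8, -1.0, 0.2]
gripper_width: 0.748
```

Run:
```python
from plan import *
st();rowf((593.4,106.9,55.4),-.083,.42);
```

```text
t 26.2 pos [577.9 108.4  92.1] z [ 0.407 -0.034 -0.913] y [-0.083 -0.997 -0.   ] F [-0.8 -1.   0.2] w 0.748 q [-1.13  0.61  1.06  2.24 -1.25  0.4  -0.79]
row [-0.0007, 0.0002, 0.0399, -0.02, -0.04, -0.01] dist 39.9
```

Emit:
send_rows:
  steps:
    - [0,0,0.01,0,0,0]
    - [-0.0005,0,0.02,0,0,0]
    - [-0.0007,0,0.028,0,0,0]
    - [-0.0007,0,0.034,0,0,0]
    - [-0.0007,0,0.038,0,0,0]
    - [-0.0007,0,0.04,0,0,0]
    - [-0.0007,0,0.04,0,0,0]

```text
time_s: 27.08
tool_pos: [593.6, 107.0, 55.3]
ee_rot: [0.977, -0.041, 0.209, 0.009]
ft_force: [0.4, 0.2, 0.5]
gripper_width: 0.748
```

Run:
```python
from plan import *
st();rowf((593.4,106.9,55.4),-.083,.42);
im=ctrl.read_camera("side")
cv2.imwrite(f"pics/g3.png",cv2.resize(im[185:305,270:430],None,fx=5,fy=5,interpolation=cv2.INTER_CUBIC))
```

```text
t 27.07 pos [593.6 107.   55.3] z [ 0.407 -0.034 -0.913] y [-0.083 -0.997 -0.   ] F [0.4 0.2 0.5] w 0.748 q [-0.92  0.59  0.76  2.22 -1.3   0.23 -0.75]
row [-0.0001, 0.0001, -0.0002, -0.01, -0.04, -0.02] dist 0.2
```

View pics/g3.png

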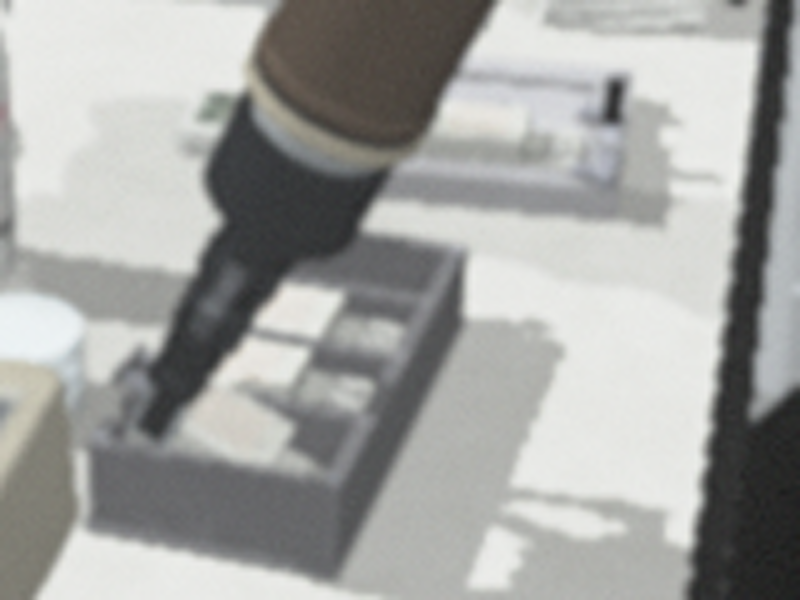

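Joint limits are tolerated; close and lift.

Emit:
send_rows:
  steps:
    - [0,0,0,0,0,0]
    - [0,0,0,0,0,0]
    - [0,0,0,0,0,0]
    - [0,0,0,0,0,0]
  claw: -1
  squeeze: 70

```text
time_s: 27.62
tool_pos: [593.6, 107.2, 55.5]
ee_rot: [0.977, -0.041, 0.209, 0.008]
ft_force: [-1.1, 0.5, 2.9]
gripper_width: 0.538
```

Run:
```python
from plan import *
st();row((593.4,106.9,130));rowf((550,150,190),-.075,0)
```

```text
t 27.62 pos [593.6 107.2  55.5] z [ 0.407 -0.034 -0.913] y [-0.083 -0.997 -0.   ] F [-1.1  0.5  2.9] w 0.538 q [-0.92  0.59  0.76  2.22 -1.3   0.23 -0.75]
row [0.0303, 0.0002, -0.0681, 0.0, 0.0, 0.0] dist 74.5
row [0.0121, -0.0391, -0.142, 0.07, -24.12, -0.46] dist 147.8
```

Emit:
send_rows:
  steps:
    - [0.006,0,-0.014,0,0,0]
    - [0.012,0,-0.028,0,0,0]
    - [0.02,0,-0.045,0,0,0]
    - [0.03,0,-0.068,0,0,0]
    - [0.03,0,-0.068,0,0,0]
    - [0.025,-0.01,-0.09,0,-6,0]
    - [0.02,-0.02,-0.11,0,-12,0]
    - [0.0121,-0.0391,-0.142,0,-18,-0.5]
    - [0.0121,-0.0391,-0.142,0,-24.1,-0.5]
    - [0.0121,-0.0391,-0.142,0,-24.1,-0.5]
    - [0.0121,-0.0391,-0.142,0,-24.1,-0.5]

```text
time_s: 29.0
tool_pos: [549.6, 149.4, 188.9]
ee_rot: [0.999, -0.038, 0.0, 0.001]
ft_force: [-0.2, -0.4, -2.1]
gripper_width: 0.535
```

Run:
```python
from held import *
st()
s=ctrl.observe()
im=ctrl.read_camera("top");np.save("pics/top_im3.npy",im)
cv2.imwrite("pics/top3.png",im)
c="side";im=ctrl.read_camera(c);np.save("pics/side_im3.npy",im)
S,o=held(41,10,.03,s['tool_pos'],-.08)
overlay(im,c,[((0,0,0),S,(0,0,255))],(260,180,360,280),7,f"pics/h_{c}.png")
```

```text
t 29.0 pos [549.6 149.4 188.9] z [ 0.001 -0.001 -1.   ] y [-0.075 -0.997  0.001] F [-0.2 -0.4 -2.1] w 0.535 q [-1.12  0.64  1.2   1.82 -0.65  1.15 -1.34]
```

View pics/h_side.png

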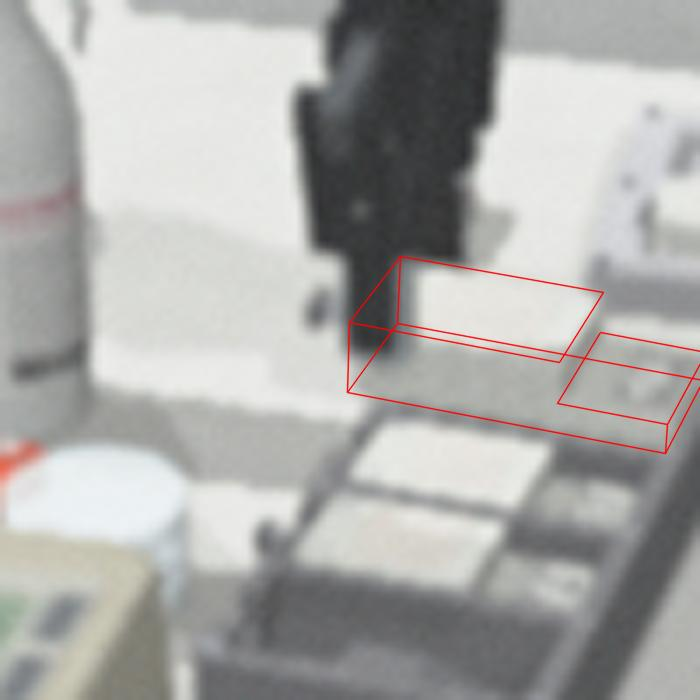

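View pics/top3.png

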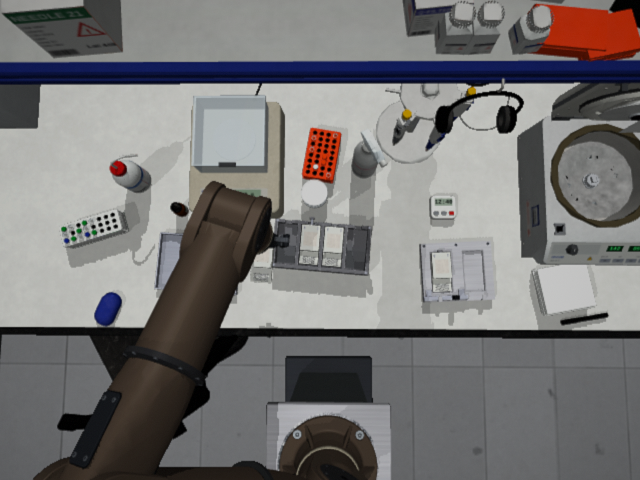

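Run:
```python
from held import *
ims={"side":np.load("pics/side_im3.npy")}
print(fit((510,344,-.072),RET,["side"],ims))
rowf((546.7,391.2,120),-.072,-.03)
rowf((546.7,391.2,60),-.072,-.03)
r=ctrl.silhouettes("top","brown_bottle");print(r[0]['box'],r[0]['score'],back("top",(178,212),0))
```

```text
(array([ 5.10131747e+02,  3.43936228e+02, -7.14285328e-02]), np.float64(-8165.796598669079))
row [-0.0206, -0.2405, 0.069, 0.06, -1.73, -0.17] dist 251.1
row [-0.0206, -0.2406, 0.129, 0.06, -1.73, -0.17] dist 273.8
[172.2, 205.1, 188.5, 214.6] 0.59 [647.23509959 405.55565509   0.        ]
```

Emit:
send_rows:
  steps:
    - [-0.004,-0.05,0,0,-0.5,0]
    - [-0.008,-0.1,0.01,0,-1,0]
    - [-0.013,-0.15,0.03,0,-1.7,-0.1]
    - [-0.017,-0.2,0.05,0,-1.7,-0.2]
    - [-0.0206,-0.2405,0.069,0,-1.7,-0.2]
    - [-0.0206,-0.2405,0.069,0,-1.7,-0.2]
    - [-0.0206,-0.2406,0.1,0,-1.7,-0.2]
    - [-0.0206,-0.2406,0.129,0,-1.7,-0.2]
    - [-0.0206,-0.2406,0.129,0,-1.7,-0.2]
    - [-0.0206,-0.2406,0.129,0,-1.7,-0.2]

```text
time_s: 30.4
tool_pos: [547.3, 391.0, 61.6]
ee_rot: [0.999, -0.036, -0.014, -0.0]
ft_force: [-0.6, -0.1, -1.1]
gripper_width: 0.532
```

Run:
```python
from held import *
st()
s=ctrl.observe()
c="side";im=ctrl.read_camera(c);np.save("pics/side_im4.npy",im)
S,o=held(41,10,0,s['tool_pos'],-.072)
print(fit((510,344,-.072),RET,["side"],{"side":im}))
overlay(im,c,[((0,0,0),S,(0,0,255)),((510.2,343.9,-.072),RET,(0,255,0))],(240,280,380,410),5,f"pics/h_{c}.png")
rowf((546.7,391.2,30),-.072,-.03)
rowf((546.7,391.2,15),-.072,-.03)
```

```text
t 30.4 pos [547.3 391.   61.6] z [-0.028  0.001 -1.   ] y [-0.072 -0.997  0.001] F [-0.6 -0.1 -1.1] w 0.532 q [-1.26  0.92  1.04  1.64 -0.88  1.13 -1.61]
(array([ 5.02984119e+02,  3.44579977e+02, -9.35729829e-02]), np.float64(-6643.858236279612))
row [0.0, 0.0001, 0.0319, 0.0, -0.14, 0.02] dist 31.9
row [0.0004, 0.0001, 0.0469, 0.0, -0.14, 0.02] dist 46.9
```

View pics/h_side.png

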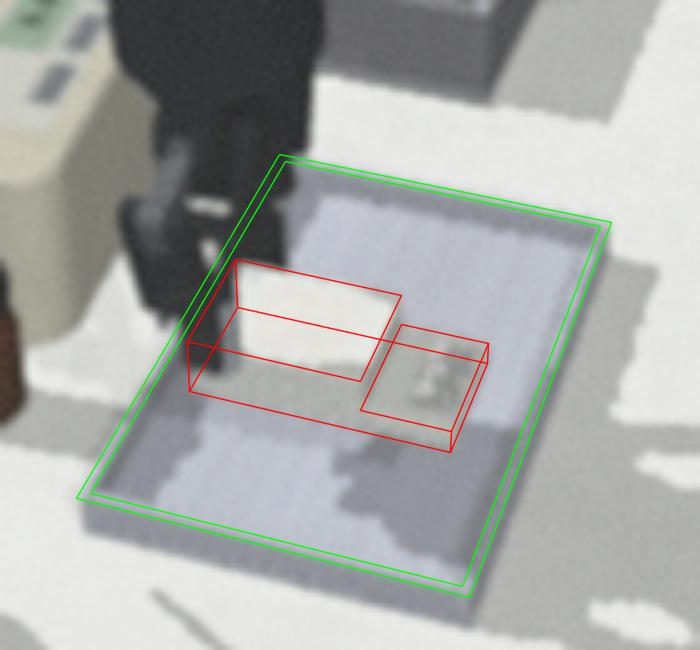

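Emit:
send_rows:
  steps:
    - [0,0,0.012,0,0,0]
    - [0,0,0.024,0,0,0]
    - [0,0,0.034,0,0,0]
    - [0,0,0.04,0,0,0]
    - [0,0,0.042,0,0,0]
    - [0,0,0.042,0,0,0]

```text
time_s: 31.2
tool_pos: [546.5, 391.2, 20.0]
ee_rot: [0.999, -0.036, -0.014, -0.0]
ft_force: [-0.9, -0.1, -1.6]
gripper_width: 0.536
```

Emit:
send_rows:
  steps:
    - [0,0,0.001,0,0,0]
    - [0,0,0.002,0,0,0]
    - [0,0,0.002,0,0,0]

```text
time_s: 31.58
tool_pos: [546.4, 391.3, 18.0]
ee_rot: [0.999, -0.036, -0.014, -0.0]
ft_force: [0.7, 0.7, -1.9]
gripper_width: 0.532
```

Emit:
send_rows:
  steps:
    - [0,0,0.001,0,0,0]
    - [0,0,0.002,0,0,0]
    - [0,0,0.003,0,0,0]
    - [0,0,0.003,0,0,0]

```text
time_s: 32.08
tool_pos: [546.5, 391.3, 16.8]
ee_rot: [0.999, -0.036, -0.014, -0.001]
ft_force: [-5.9, -1.3, 16.1]
gripper_width: 0.536
```

Emit:
send_rows:
  steps:
    - [0,0,-0.001,0,0,0]
    - [0,0,-0.002,0,0,0]
    - [0,0,-0.003,0,0,0]
    - [0,0,-0.03,0,0,0]
    - [0,0,-0.07,0,0,0]
    - [0,0.05,-0.11,0,0,0]
    - [0,0.11,-0.11,0,0,0]
    - [0,0.17,-0.11,0,0,0]
    - [0,0.23,-0.11,0,0,0]
    - [0,0.29,-0.11,0,0,0]
    - [0,0.29,-0.11,0,0,0]
  claw: 0.35

```text
time_s: 33.45
tool_pos: [528.3, 96.4, 127.3]
ee_rot: [0.999, -0.04, -0.013, -0.001]
ft_force: [-0.3, 1.7, -0.3]
gripper_width: 0.675
```

Run:
```python
from held import *
st()
s=ctrl.observe()
S,o=held(0,0,0,np.array([505.8,394.1,4]),-.072)
for c,cr,sc in(("top",(140,215,260,310),6),("side",(240,290,380,410),5)):
    im=ctrl.read_camera(c);np.save(f"pics/{c}_im5.npy",im)
    overlay(im,c,[((0,0,0),S,(0,0,255))],cr,sc,f"pics/h_{c}.png")
rowf((516.7,53.3,58),-.083)
```

```text
t 33.45 pos [528.3  96.4 127.3] z [-0.026  0.003 -1.   ] y [-0.08  -0.997 -0.001] F [-0.3  1.7 -0.3] w 0.675 q [-1.01  0.67  1.14  1.95 -0.71  1.04 -1.19]
row [-0.0067, 0.0491, 0.0687, -0.1, 1.57, 0.55] dist 84.6
```

View pics/h_side.png

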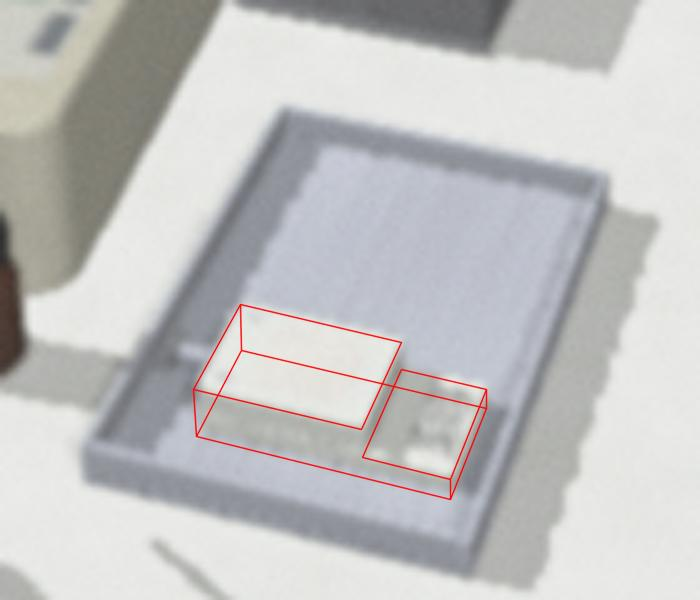

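View pics/h_top.png

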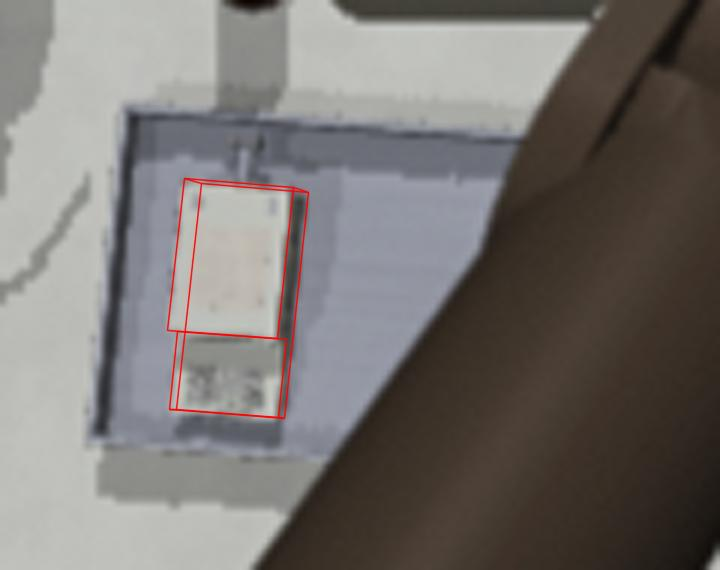

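Emit:
send_rows:
  steps:
    - [-0.0067,0.0491,0.01,0,1.6,0.5]
    - [-0.0067,0.0491,0.03,0,1.6,0.5]
    - [-0.0067,0.0491,0.06,0,1.6,0.5]
    - [-0.0067,0.0491,0.0687,0,1.6,0.5]
    - [-0.0067,0.0491,0.0687,0,1.6,0.5]
    - [-0.0067,0.0491,0.0687,0,1.6,0.5]
  claw: -1

```text
time_s: 34.3
tool_pos: [517.3, 53.6, 58.6]
ee_rot: [0.999, -0.041, 0.001, -0.001]
ft_force: [0.5, -0.6, 0.1]
gripper_width: -0.0
```

Run:
```python
from plan import *
st();rowf((516.8,53.3,24),-.083)
```

```text
t 34.3 pos [517.3  53.6  58.6] z [ 0.002  0.002 -1.   ] y [-0.081 -0.997 -0.002] F [ 0.5 -0.6  0.1] w -0.0 q [-0.89  0.71  1.03  2.07 -0.83  0.86 -1.01]
row [-0.0006, 0.0004, 0.0346, -0.11, -0.09, 0.08] dist 34.6
```

Emit:
send_rows:
  steps:
    - [-0.0005,0.0004,0.01,0,0,0]
    - [-0.0006,0.0004,0.018,0,0,0]
    - [-0.0006,0.0004,0.024,0,0,0]
    - [-0.0006,0.0004,0.028,0,0,0]
    - [-0.0006,0.0004,0.031,0,0,0]
    - [-0.0006,0.0004,0.033,0,0,0]
    - [-0.0006,0.0004,0.035,0,0,0]
    - [-0.0006,0.0004,0.035,0,0,0]

```text
time_s: 35.3
tool_pos: [516.8, 53.3, 23.6]
ee_rot: [0.999, -0.041, 0.001, -0.001]
ft_force: [-0.4, 0.1, 0.2]
gripper_width: 0.003
```

Emit:
send_rows:
  steps:
    - [0,0,-0.02,0,0,0]
    - [0,0,-0.05,0,0,0]
    - [0,0,-0.09,0,0,0]
    - [0,0,-0.1,0,0,0]
    - [0,0,-0.1,0,0,0]
  claw: 0.5

```text
time_s: 35.92
tool_pos: [516.8, 53.4, 123.8]
ee_rot: [0.999, -0.041, 0.001, -0.001]
ft_force: [-0.8, 1.1, -0.6]
gripper_width: 0.754
```

Run:
```python
from held import *
st();rowf((573,48.6,92),-.083,.42)
O=Ro.from_euler('y',-.44).as_matrix()
def til(segs,up):
    f=lambda p:O@(p-[up,0,0])+[up,0,26]
    return [(f(a),f(b)) for a,b in segs]
S=til(rect(17,0,66,48,24)+rect(0,0,100,48,0)[1:2],-5.5)
p=(556.7,50,-.083)
for c,cr,s in(("side",(270,185,430,305),5),):
    im=ctrl.read_camera(c);overlay(im,c,[(p,S,(0,0,255))],cr,s,f"pics/p_{c}.png")
```

```text
t 35.92 pos [516.8  53.4 123.8] z [ 0.003  0.002 -1.   ] y [-0.081 -0.997 -0.003] F [-0.8  1.1 -0.6] w 0.754 q [-0.97  0.63  1.15  2.02 -0.71  0.97 -1.1 ]
row [0.0563, 0.0003, 0.0319, -0.17, 23.93, 0.07] dist 64.7
```

View pics/p_side.png

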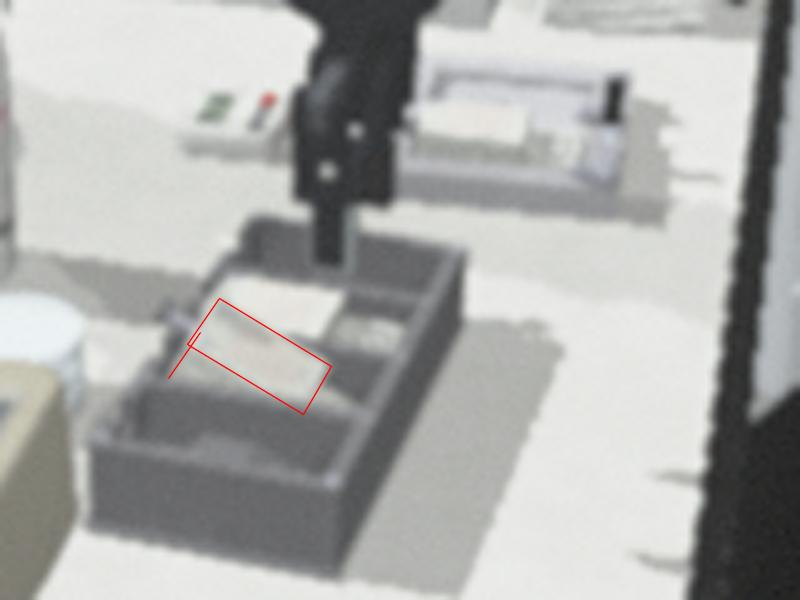

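Emit:
send_rows:
  steps:
    - [0.02,0,0.005,0,8,0]
    - [0.04,0,0.015,0,16,0]
    - [0.0563,0.0003,0.025,-0.2,24,0]
    - [0.0563,0.0003,0.032,-0.2,24,0]
    - [0.0563,0.0003,0.032,-0.2,24,0]
    - [0.0563,0.0003,0.032,-0.2,24,0]
    - [0.0563,0.0003,0.032,-0.2,24,0]

```text
time_s: 36.85
tool_pos: [572.8, 48.5, 91.2]
ee_rot: [0.977, -0.04, 0.208, 0.009]
ft_force: [-0.0, -0.3, -0.3]
gripper_width: 0.75
```

Run:
```python
from plan import *
st();rowf((588.9,47.3,55.4),-.083,.42);
```

```text
t 36.85 pos [572.8  48.5  91.2] z [ 0.406 -0.035 -0.913] y [-0.082 -0.997  0.002] F [-0.  -0.3 -0.3] w 0.75 q [-0.89  0.49  0.85  2.27 -1.17  0.27 -0.74]
row [0.0002, -0.0002, 0.0393, 0.07, -0.01, 0.1] dist 39.3
```

Emit:
send_rows:
  steps:
    - [0,0,0.01,0,0,0]
    - [0,0,0.02,0,0,0]
    - [0,0,0.028,0,0,0]
    - [0,0,0.034,0,0,0]
    - [0,0,0.0385,0,0,0]
    - [0,0,0.0395,0,0,0]
    - [0,0,0.0395,0,0,0]

```text
time_s: 37.72
tool_pos: [588.9, 47.0, 55.2]
ee_rot: [0.977, -0.04, 0.208, 0.01]
ft_force: [0.5, -0.1, 0.1]
gripper_width: 0.755
```

Emit:
send_rows:
  steps:
    - [0,0,0,0,0,0]
    - [0,0,0,0,0,0]
    - [0,0,0,0,0,0]
    - [0,0,0,0,0,0]
  claw: -1
  squeeze: 70

```text
time_s: 38.22
tool_pos: [589.0, 47.1, 55.3]
ee_rot: [0.977, -0.04, 0.208, 0.009]
ft_force: [-1.4, -0.2, 3.4]
gripper_width: 0.539
```

Run:
```python
from plan import *
st();row((588.9,47.3,140));rowf((550,150,190),-.075,0)
```

```text
t 38.23 pos [589.   47.1  55.3] z [ 0.407 -0.035 -0.913] y [-0.082 -0.997  0.002] F [-1.4 -0.2  3.4] w 0.539 q [-0.67  0.51  0.55  2.25 -1.29  0.14 -0.62]
row [0.0344, -0.0, -0.0773, 0.0, 0.0, 0.0] dist 84.7
row [0.0119, -0.0991, -0.1424, 0.19, -24.09, -0.37] dist 173.9
```

Emit:
send_rows:
  steps:
    - [0.006,0,-0.014,0,0,0]
    - [0.012,0,-0.028,0,0,0]
    - [0.02,0,-0.045,0,0,0]
    - [0.03,0,-0.068,0,0,0]
    - [0.034,0,-0.077,0,0,0]
    - [0.028,-0.03,-0.1,0,-6,0]
    - [0.02,-0.06,-0.12,0,-12,0]
    - [0.0119,-0.0991,-0.142,0.2,-18,-0.4]
    - [0.0119,-0.0991,-0.142,0.2,-24.1,-0.4]
    - [0.0119,-0.0991,-0.142,0.2,-24.1,-0.4]
    - [0.0119,-0.0991,-0.142,0.2,-24.1,-0.4]

```text
time_s: 39.6
tool_pos: [549.8, 149.0, 189.1]
ee_rot: [0.999, -0.038, 0.0, 0.0]
ft_force: [-0.8, -0.2, -0.5]
gripper_width: 0.539
```

Run:
```python
from held import *
st()
s=ctrl.observe()
c="side";im=ctrl.read_camera(c)
S,o=held(41,13,.03,s['tool_pos'],-.08)
q=fit((510,344,-.072),RET,["side"],{"side":im});print(q)
overlay(im,c,[((0,0,0),S,(0,0,255)),(q[0],RET,(0,255,0))],(240,190,380,410),3.5,f"pics/h_{c}.png")
```

```text
t 39.6 pos [549.8 149.  189.1] z [ 0.001 -0.    -1.   ] y [-0.076 -0.997  0.   ] F [-0.8 -0.2 -0.5] w 0.539 q [-1.11  0.63  1.19  1.82 -0.64  1.14 -1.35]
(array([ 5.04712593e+02,  3.63834769e+02, -7.60192730e-02]), np.float64(-8270.486098838002))
```

View pics/h_side.png

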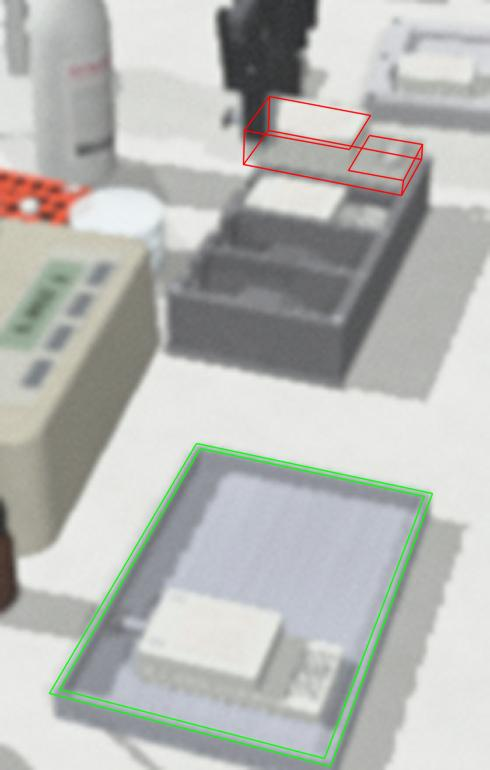

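Run:
```python
from held import *
rowf((534,313.4,120),-.076,-.03)
rowf((534,313.4,50),-.076,-.03)
```

```text
row [-0.028, -0.1625, 0.0692, -0.01, -1.74, 0.0] dist 178.8
row [-0.028, -0.1625, 0.1392, -0.01, -1.74, 0.0] dist 215.8
```

Emit:
send_rows:
  steps:
    - [-0.008,-0.05,0,0,-0.5,0]
    - [-0.016,-0.1,0.02,0,-1,0]
    - [-0.028,-0.1625,0.05,0,-1.7,0]
    - [-0.028,-0.1625,0.07,0,-1.7,0]
    - [-0.028,-0.1625,0.07,0,-1.7,0]
    - [-0.028,-0.1625,0.11,0,-1.7,0]
    - [-0.028,-0.1625,0.139,0,-1.7,0]
    - [-0.028,-0.1625,0.139,0,-1.7,0]
    - [-0.028,-0.1625,0.139,0,-1.7,0]

```text
time_s: 40.78
tool_pos: [535.3, 312.4, 52.2]
ee_rot: [0.999, -0.039, -0.013, -0.001]
ft_force: [0.3, -0.3, -1.2]
gripper_width: 0.537
```

Run:
```python
from held import *
st()
s=ctrl.observe()
c="side";im=ctrl.read_camera(c)
S,o=held(41,13,0,s['tool_pos'],-.076)
overlay(im,c,[((0,0,0),S,(0,0,255)),((504.7,363.8,-.076),RET,(0,255,0))],(240,280,380,410),5,f"pics/h_{c}.png")
rowf((534,313.4,17),-.076,-.03)
```

```text
t 40.77 pos [535.3 312.4  52.2] z [-0.027  0.003 -1.   ] y [-0.078 -0.997 -0.001] F [ 0.3 -0.3 -1.2] w 0.537 q [-1.21  0.86  1.02  1.8  -0.87  1.04 -1.48]
row [-0.0004, -0.0004, 0.0353, -0.07, -0.18, -0.06] dist 35.3
```

View pics/h_side.png

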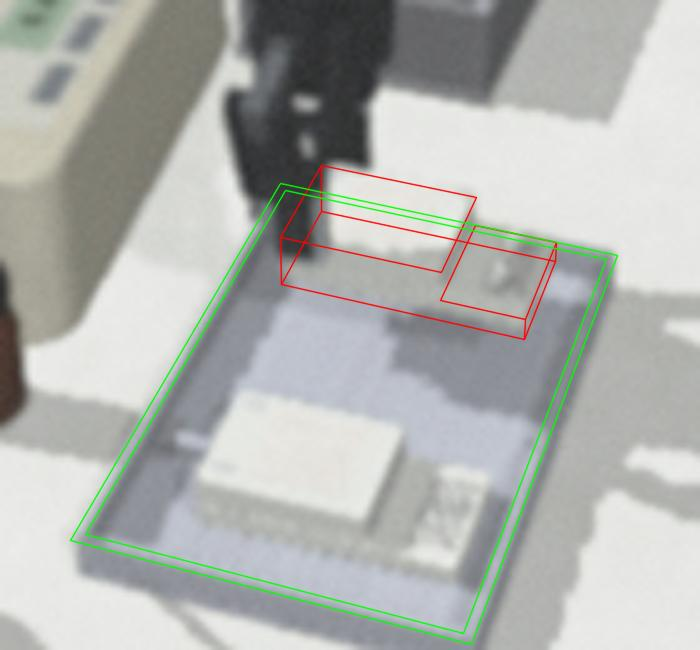

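Emit:
send_rows:
  steps:
    - [-0.0004,-0.0004,0.01,0,-0.2,0]
    - [-0.0004,-0.0004,0.02,0,-0.2,0]
    - [-0.0004,-0.0004,0.028,0,-0.2,0]
    - [-0.0004,-0.0004,0.033,0,-0.2,0]
    - [-0.0004,-0.0004,0.035,0,-0.2,0]
    - [-0.0004,-0.0004,0.036,0,-0.2,0]
    - [-0.0004,-0.0004,0.036,0,-0.2,0]

```text
time_s: 41.7
tool_pos: [534.1, 313.3, 16.6]
ee_rot: [0.999, -0.039, -0.015, -0.001]
ft_force: [-0.5, -0.2, 0.6]
gripper_width: 0.542
```

Emit:
send_rows:
  steps:
    - [0,0,0.001,0,0,0]
    - [0,0,0.002,0,0,0]
    - [0,0,0.002,0,0,0]

```text
time_s: 42.08
tool_pos: [534.1, 313.4, 16.4]
ee_rot: [0.999, -0.039, -0.015, -0.002]
ft_force: [-6.6, -1.2, 18.6]
gripper_width: 0.538
```

Emit:
send_rows:
  steps:
    - [0,0,-0.001,0,0,0]
    - [0,0,-0.002,0,0,0]
    - [0,0,-0.003,0,0,0]
    - [0,0,-0.03,0,0,0]
    - [0,0,-0.07,0,0,0]
    - [0,0.05,-0.11,0,0,0]
    - [0,0.11,-0.11,0,0,0]
    - [0,0.17,-0.11,0,0,0]
    - [0,0.23,-0.11,0,0,0]
    - [0,0.28,-0.11,0,0,0]
    - [0,0.28,-0.11,0,0,0]
  claw: 0.35

```text
time_s: 43.45
tool_pos: [515.3, 29.2, 126.3]
ee_rot: [0.999, -0.042, -0.014, -0.002]
ft_force: [0.4, 1.2, -0.3]
gripper_width: 0.679
```

Run:
```python
from held import *
st()
for c,cr,sc in(("top",(140,215,260,310),6),("side",(240,290,380,410),5)):
    im=ctrl.read_camera(c)
    overlay(im,c,[],cr,sc,f"pics/h_{c}.png")
rowf((511.9,-6.5,58),-.083)
```

```text
t 43.45 pos [515.3  29.2 126.3] z [-0.029  0.005 -1.   ] y [-0.085 -0.996 -0.002] F [ 0.4  1.2 -0.3] w 0.679 q [-0.9   0.63  1.13  1.99 -0.68  1.   -1.09]
row [0.0012, 0.0406, 0.0674, -0.2, 1.73, 0.25] dist 78.7
```

View pics/h_side.png

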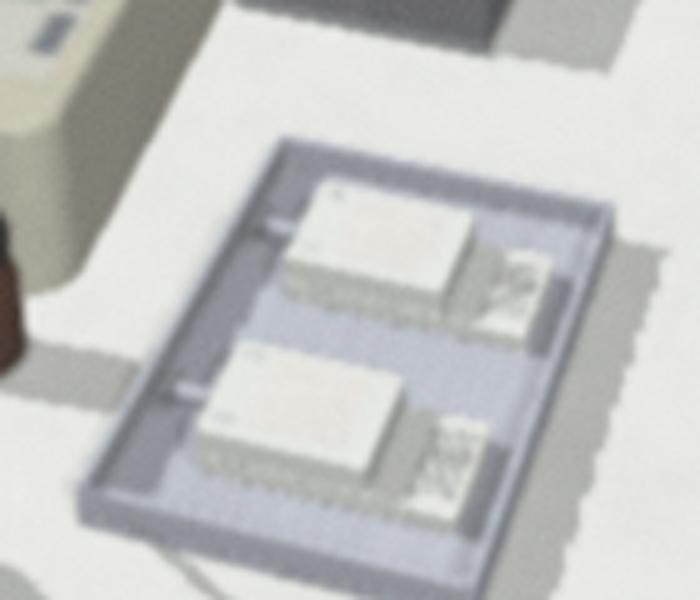

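View pics/h_top.png

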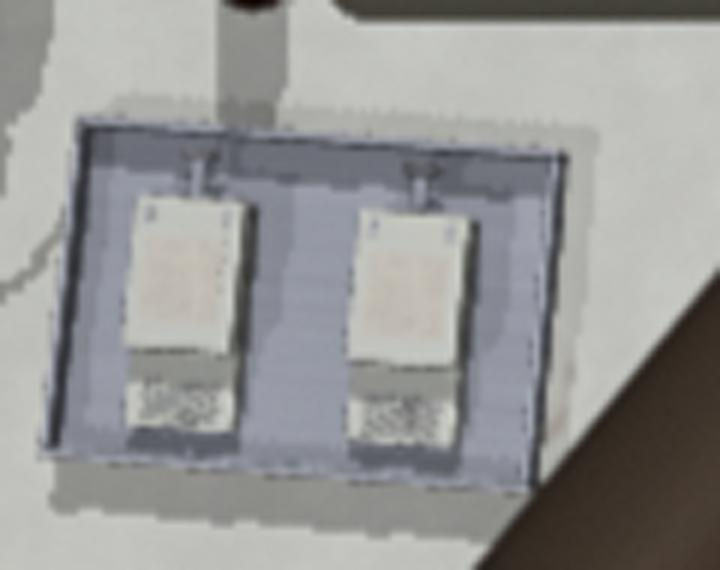

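Both flat in the tray. Now the last cassette, first the press.

Emit:
send_rows:
  steps:
    - [0.0012,0.0406,0.01,0,1.7,0.2]
    - [0.0012,0.0406,0.03,-0.2,1.7,0.2]
    - [0.0012,0.0406,0.06,-0.2,1.7,0.2]
    - [0.0012,0.0406,0.067,-0.2,1.7,0.2]
    - [0.0012,0.0406,0.067,-0.2,1.7,0.2]
    - [0.0012,0.0406,0.067,-0.2,1.7,0.2]
  claw: -1

```text
time_s: 44.3
tool_pos: [512.6, -6.3, 59.2]
ee_rot: [0.999, -0.041, 0.0, 0.0]
ft_force: [0.2, -0.4, 0.0]
gripper_width: -0.003
```

Run:
```python
from plan import *
st();rowf((511.9,-6.5,24),-.083)
```

```text
t 44.3 pos [512.6  -6.3  59.2] z [ 0.001 -0.    -1.   ] y [-0.081 -0.997  0.   ] F [ 0.2 -0.4  0. ] w -0.003 q [-0.77  0.68  1.01  2.08 -0.81  0.83 -0.92]
row [-0.0007, 0.0003, 0.0352, 0.0, -0.04, 0.1] dist 35.2
```

Emit:
send_rows:
  steps:
    - [-0.0005,0.0003,0.01,0,0,0]
    - [-0.0007,0.0003,0.018,0,0,0]
    - [-0.0007,0.0003,0.024,0,0,0]
    - [-0.0007,0.0003,0.028,0,0,0]
    - [-0.0007,0.0003,0.031,0,0,0]
    - [-0.0007,0.0003,0.033,0,0,0]
    - [-0.0007,0.0003,0.0355,0,0,0]
    - [-0.0007,0.0003,0.0355,0,0,0]

```text
time_s: 45.3
tool_pos: [511.9, -6.5, 23.7]
ee_rot: [0.999, -0.041, 0.0, 0.0]
ft_force: [-1.1, -0.2, 0.1]
gripper_width: -0.001
```

Emit:
send_rows:
  steps:
    - [0,0,-0.02,0,0,0]
    - [0,0,-0.05,0,0,0]
    - [0,0,-0.09,0,0,0]
    - [0,0,-0.1,0,0,0]
    - [0,0,-0.1,0,0,0]
  claw: 0.5

```text
time_s: 45.92
tool_pos: [512.1, -6.2, 123.8]
ee_rot: [0.999, -0.04, 0.001, -0.0]
ft_force: [0.1, -0.6, -0.1]
gripper_width: 0.753
```

Run:
```python
from held import *
st();rowf((568.1,-11.2,92),-.083,.42)
O=Ro.from_euler('y',-.44).as_matrix()
def til(segs,up):
    f=lambda p:O@(p-[up,0,0])+[up,0,26]
    return [(f(a),f(b)) for a,b in segs]
S=til(rect(17,0,66,48,24)+rect(0,0,100,48,0)[1:2],-5.5)
p=(551.8,-9.8,-.083)
for c,cr,s in(("side",(270,185,430,305),5),):
    im=ctrl.read_camera(c);overlay(im,c,[(p,S,(0,0,255))],cr,s,f"pics/p_{c}.png")
```

```text
t 45.92 pos [512.1  -6.2 123.8] z [ 0.002  0.001 -1.   ] y [-0.081 -0.997 -0.001] F [ 0.1 -0.6 -0.1] w 0.753 q [-0.85  0.6   1.12  2.03 -0.68  0.94 -1.01]
row [0.0562, 0.0005, 0.0319, -0.07, 23.98, 0.11] dist 64.6
```

View pics/p_side.png

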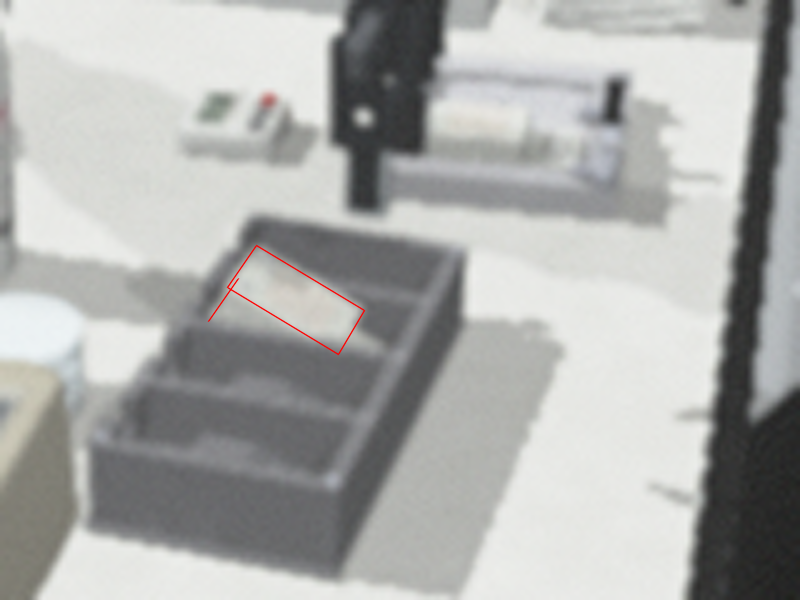

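Grasp target (584.0, -12.5, 55.4).

Emit:
send_rows:
  steps:
    - [0.02,0,0.005,0,8,0]
    - [0.04,0,0.015,0,16,0]
    - [0.0562,0.0005,0.025,0,24,0.1]
    - [0.0562,0.0005,0.032,0,24,0.1]
    - [0.0562,0.0005,0.032,0,24,0.1]
    - [0.0562,0.0005,0.032,0,24,0.1]
    - [0.0562,0.0005,0.032,0,24,0.1]

```text
time_s: 46.85
tool_pos: [567.9, -11.3, 91.2]
ee_rot: [0.977, -0.04, 0.208, 0.009]
ft_force: [-1.3, -1.0, 0.3]
gripper_width: 0.751
```

Run:
```python
from plan import *
st();rowf((584.0,-12.5,55.4),-.083,.42);
```

```text
t 46.85 pos [567.9 -11.3  91.2] z [ 0.406 -0.034 -0.913] y [-0.083 -0.997 -0.   ] F [-1.3 -1.   0.3] w 0.751 q [-0.69  0.44  0.74  2.29 -1.21  0.25 -0.57]
row [0.0002, -0.0002, 0.0393, -0.01, 0.05, 0.02] dist 39.3
```

Emit:
send_rows:
  steps:
    - [0,0,0.01,0,0,0]
    - [0,0,0.02,0,0,0]
    - [0,0,0.028,0,0,0]
    - [0,0,0.034,0,0,0]
    - [0,0,0.0385,0,0,0]
    - [0,0,0.0395,0,0,0]
    - [0,0,0.0395,0,0,0]

```text
time_s: 47.72
tool_pos: [584.5, -12.6, 56.3]
ee_rot: [0.978, -0.04, 0.207, 0.009]
ft_force: [0.0, -0.5, -0.1]
gripper_width: 0.745
```

Emit:
send_rows:
  steps:
    - [0,0,0,0,0,0]
    - [0,0,0,0,0,0]
    - [0,0,0,0,0,0]
    - [0,0,0,0,0,0]
  claw: -1
  squeeze: 70

```text
time_s: 48.22
tool_pos: [584.6, -12.5, 56.5]
ee_rot: [0.977, -0.04, 0.207, 0.009]
ft_force: [-1.5, 0.4, 2.1]
gripper_width: 0.536
```

Run:
```python
from plan import *
st();row((584,-12.5,140));rowf((540,-90,180),-.06,0)
```

```text
t 48.23 pos [584.6 -12.5  56.5] z [ 0.404 -0.034 -0.914] y [-0.082 -0.997  0.   ] F [-1.5  0.4  2.1] w 0.536 q [-0.44  0.48  0.42  2.25 -1.32  0.12 -0.47]
row [0.0333, 0.0001, -0.0766, 0.0, 0.0, 0.0] dist 83.5
row [0.0153, 0.081, -0.1284, 0.28, -23.9, -1.27] dist 152.5
```

Emit:
send_rows:
  steps:
    - [0.006,0,-0.014,0,0,0]
    - [0.012,0,-0.028,0,0,0]
    - [0.02,0,-0.045,0,0,0]
    - [0.03,0,-0.068,0,0,0]
    - [0.033,0,-0.077,0,0,0]
    - [0.028,0.03,-0.09,0,-6,0]
    - [0.02,0.06,-0.11,0,-12,-0.5]
    - [0.0153,0.081,-0.1284,0.3,-18,-1.3]
    - [0.0153,0.081,-0.1284,0.3,-23.9,-1.3]
    - [0.0153,0.081,-0.1284,0.3,-23.9,-1.3]
    - [0.0153,0.081,-0.1284,0.3,-23.9,-1.3]

```text
time_s: 49.6
tool_pos: [539.4, -90.0, 179.4]
ee_rot: [1.0, -0.03, 0.0, -0.0]
ft_force: [-0.0, 0.1, -1.7]
gripper_width: 0.532
```

Run:
```python
from held import *
st()
s=ctrl.observe()
c="side";im=ctrl.read_camera(c)
S,o=held(41,13,.035,s['tool_pos'],-.06)
overlay(im,c,[((0,0,0),S,(0,0,255))],(310,160,400,240),8,f"pics/h_{c}.png")
rowf((534.0,-372.5,120),.039,-.035)
```

```text
t 49.6 pos [539.4 -90.  179.4] z [ 0.001  0.    -1.   ] y [-0.06  -0.998 -0.   ] F [-0.   0.1 -1.7] w 0.532 q [-0.68  0.56  1.13  1.89 -0.59  1.07 -0.95]
row [0.0117, 0.2825, 0.0594, -0.14, -2.04, -5.66] dist 288.9
```

View pics/h_side.png

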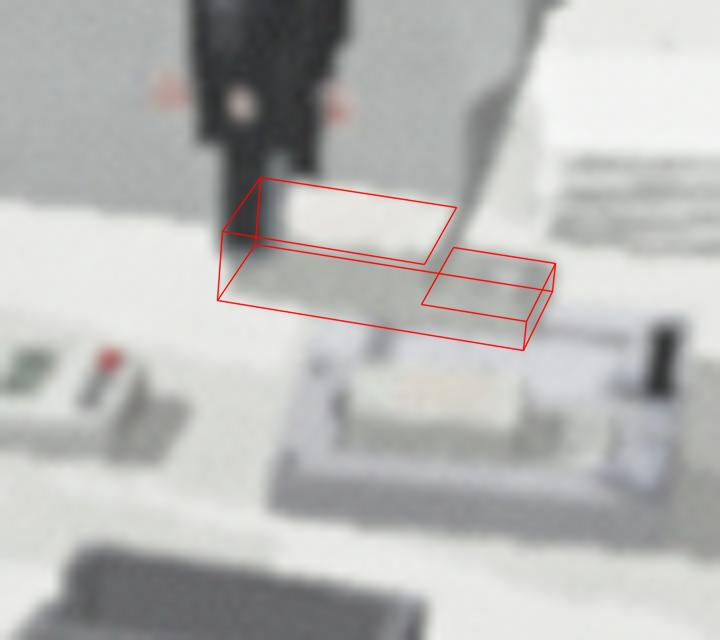

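Emit:
send_rows:
  steps:
    - [0.002,0.05,0,0,-0.5,-1]
    - [0.004,0.1,0.01,0,-1,-2]
    - [0.006,0.15,0.02,0,-1.5,-3.5]
    - [0.008,0.2,0.03,-0.1,-2,-4.5]
    - [0.01,0.25,0.045,-0.1,-2,-5.7]
    - [0.0117,0.2825,0.0594,-0.1,-2,-5.7]
    - [0.0117,0.2825,0.0594,-0.1,-2,-5.7]
    - [0.0117,0.2825,0.0594,-0.1,-2,-5.7]
    - [0.0117,0.2825,0.0594,-0.1,-2,-5.7]

```text
time_s: 50.78
tool_pos: [534.8, -370.8, 120.3]
ee_rot: [1.0, 0.021, -0.017, -0.0]
ft_force: [0.7, -0.6, -1.7]
gripper_width: 0.533
```

Run:
```python
from held import *
st()
s=ctrl.observe()
c="side";im=ctrl.read_camera(c)
S,o=held(41,13,0,s['tool_pos'],.039);S2,o=held(41,10,0.0,s['tool_pos'],.039)
overlay(im,c,[((0,0,0),S,(0,0,255)),((0,0,0),S2,(0,255,0))],(330,150,410,210),8,f"pics/h_{c}.png")
overlay(im,c,[],(330,150,410,210),8,f"pics/h_{c}b.png")
rowf((534.0,-372.8,50),.039,-.035)
```

```text
t 50.77 pos [ 534.8 -370.8  120.3] z [-0.033 -0.    -0.999] y [ 0.042 -0.999 -0.001] F [ 0.7 -0.6 -1.7] w 0.533 q [-0.03  0.76  0.93  1.65 -0.64  1.1  -0.45]
row [0.0015, 0.0019, 0.0703, -0.06, -0.09, 0.15] dist 70.4
```

View pics/h_side.png

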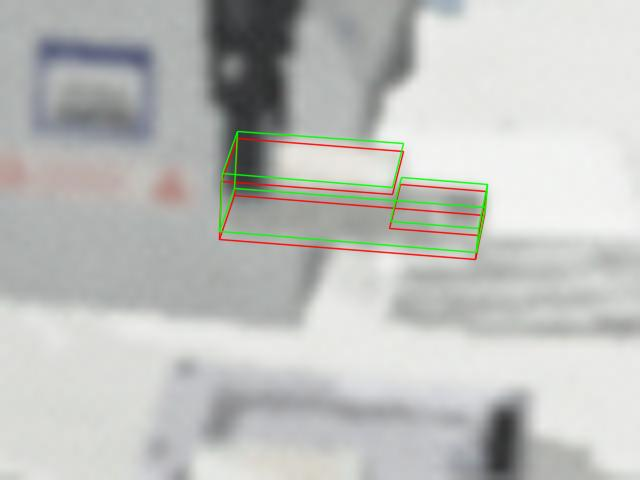

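View pics/h_sideb.png

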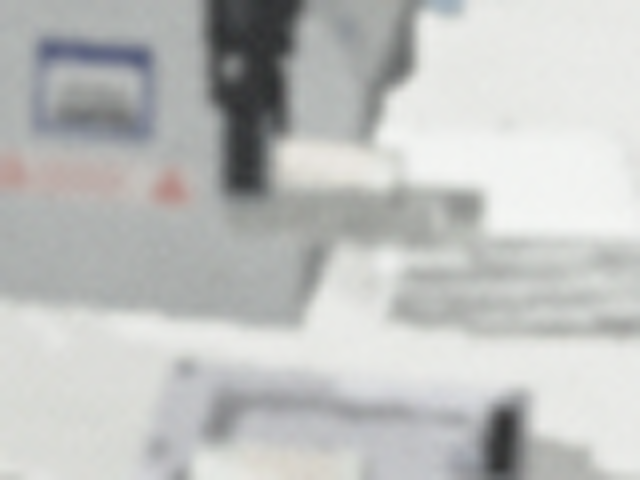

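Run:
```python
from held import *
rowf((533.9,-372.8,50),.039,-.022)
```

```text
row [0.0014, 0.0019, 0.0703, -0.06, 0.65, 0.15] dist 70.4
```

Emit:
send_rows:
  steps:
    - [0.0007,0.001,0.02,0,0.3,0.1]
    - [0.0014,0.0019,0.04,0,0.6,0.1]
    - [0.0014,0.0019,0.06,0,0.6,0.1]
    - [0.0014,0.0019,0.0703,0,0.6,0.1]
    - [0.0014,0.0019,0.0703,0,0.6,0.1]
    - [0.0014,0.0019,0.0703,0,0.6,0.1]

```text
time_s: 51.58
tool_pos: [534.2, -373.3, 50.5]
ee_rot: [1.0, 0.02, -0.011, 0.0]
ft_force: [-0.7, 1.1, -1.3]
gripper_width: 0.536
```

Run:
```python
from held import *
st()
s=ctrl.observe()
c="side";im=ctrl.read_camera(c)
S,o=held(41,12,0,s['tool_pos'],.039)
overlay(im,c,[((0,0,0),S,(0,0,255))],(330,170,410,230),8,f"pics/h_{c}.png")
rowf((533.9,-372.8,25),.039,-.022)
```

```text
t 51.58 pos [ 534.2 -373.3   50.5] z [-0.022 -0.001 -1.   ] y [ 0.04  -0.999 -0.   ] F [-0.7  1.1 -1.3] w 0.536 q [ 0.01  0.83  0.86  1.71 -0.72  0.97 -0.39]
row [0.0002, -0.0005, 0.0257, -0.01, 0.01, 0.05] dist 25.7
```

View pics/h_side.png

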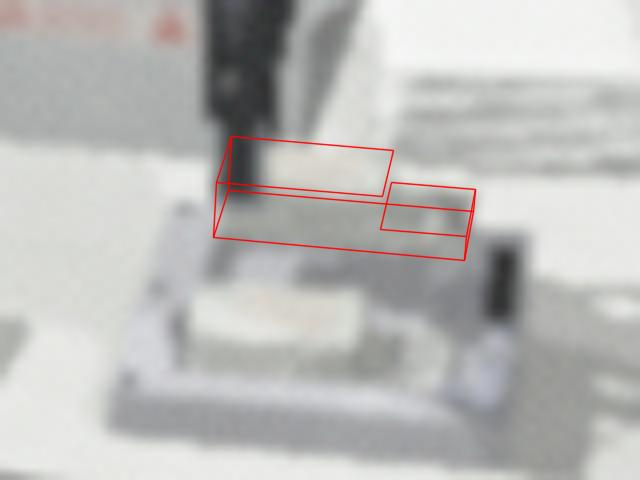

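Emit:
send_rows:
  steps:
    - [0.0002,-0.0005,0.008,0,0,0]
    - [0.0002,-0.0005,0.015,0,0,0]
    - [0.0002,-0.0005,0.019,0,0,0]
    - [0.0002,-0.0005,0.0215,0,0,0]
    - [0.0002,-0.0005,0.0215,0,0,0]

```text
time_s: 52.25
tool_pos: [533.9, -372.8, 29.0]
ee_rot: [1.0, 0.02, -0.011, 0.0]
ft_force: [-0.3, -0.2, -1.1]
gripper_width: 0.535
```

Emit:
send_rows:
  steps:
    - [0,0,0.001,0,0,0]
    - [0,0,0.002,0,0,0]
    - [0,0,0.003,0,0,0]
    - [0,0,0.003,0,0,0]

```text
time_s: 52.75
tool_pos: [533.8, -372.8, 26.0]
ee_rot: [1.0, 0.02, -0.011, 0.0]
ft_force: [1.1, -0.1, -0.9]
gripper_width: 0.538
```

Emit:
send_rows:
  steps:
    - [0,0,0.001,0,0,0]
    - [0,0,0.002,0,0,0]
    - [0,0,0.002,0,0,0]

```text
time_s: 53.12
tool_pos: [533.9, -372.9, 25.3]
ee_rot: [1.0, 0.02, -0.011, -0.0]
ft_force: [-3.5, 3.7, 11.9]
gripper_width: 0.536
```

Emit:
send_rows:
  steps:
    - [0,0,0.001,0,0,0]
    - [0,0,0.0015,0,0,0]
    - [0,0,0.0015,0,0,0]

```text
time_s: 53.5
tool_pos: [533.9, -372.9, 25.2]
ee_rot: [1.0, 0.02, -0.01, -0.0]
ft_force: [-4.1, 5.2, 14.6]
gripper_width: 0.535
```

Consistent with the floor (n≈13). Release and look.

Emit:
send_rows:
  steps:
    - [0,0,-0.001,0,0,0]
    - [0,0,-0.002,0,0,0]
    - [0,0,-0.003,0,0,0]
    - [0,0,-0.03,0,0,0]
    - [0,0,-0.07,0,0,0]
    - [0,-0.05,-0.11,0,0,0]
    - [0,-0.11,-0.11,0,0,0]
    - [0,-0.17,-0.11,0,0,0]
    - [0,-0.23,-0.11,0,0,0]
    - [0,-0.28,-0.11,0,0,0]
    - [0,-0.28,-0.11,0,0,0]
  claw: 0.35

```text
time_s: 54.88
tool_pos: [525.2, -88.1, 134.9]
ee_rot: [1.0, 0.023, -0.011, -0.001]
ft_force: [-0.5, 0.1, 0.0]
gripper_width: 0.674
```

Run:
```python
from held import *
st()
for c,cr,sc in(("top",(410,232,510,312),7),("side",(330,180,410,240),8)):
    im=ctrl.read_camera(c);np.save(f"pics/pl2_{c}.npy",im)
    overlay(im,c,[],cr,sc,f"pics/h_{c}.png")
```

```text
t 54.88 pos [525.2 -88.1 134.9] z [-0.022  0.002 -1.   ] y [ 0.047 -0.999 -0.003] F [-0.5  0.1  0. ] w 0.674 q [-0.63  0.59  1.04  1.95 -0.61  0.98 -0.82]
```

View pics/h_side.png

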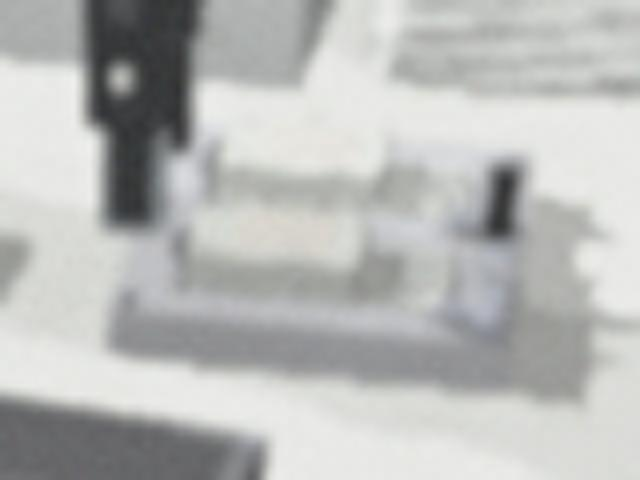

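View pics/h_top.png

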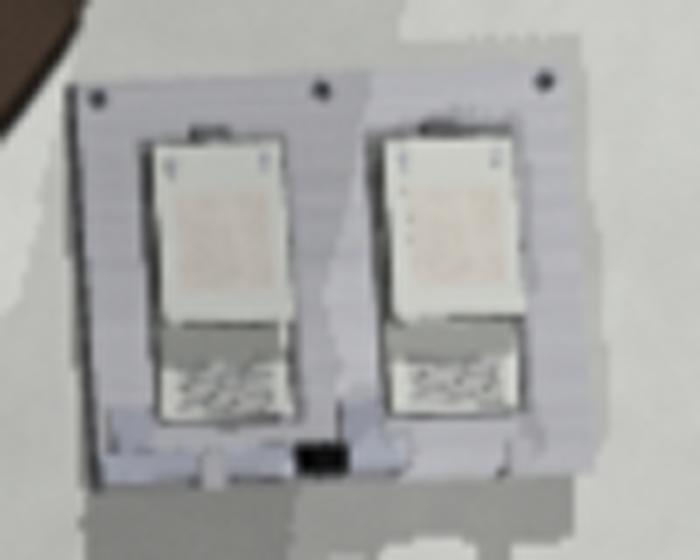

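Run:
```python
from held import *
rowf((510,-373.5,90),.039,0);rowf((510,-373.5,45),.039,0)
```

```text
row [-0.0257, 0.2797, 0.046, -0.04, 1.16, 0.1] dist 284.6
row [-0.0248, 0.2797, 0.091, -0.04, 1.16, 0.1] dist 295.2
```

Emit:
send_rows:
  steps:
    - [-0.01,0.06,0,0,0.5,0]
    - [-0.015,0.12,0,0,1,0]
    - [-0.02,0.18,0.01,0,1.2,0]
    - [-0.0257,0.24,0.03,0,1.2,0]
    - [-0.0257,0.28,0.046,0,1.2,0.1]
    - [-0.0257,0.28,0.046,0,1.2,0.1]
    - [-0.0257,0.28,0.046,0,1.2,0.1]
    - [-0.025,0.28,0.075,0,1.2,0.1]
    - [-0.025,0.28,0.09,0,1.2,0.1]
    - [-0.025,0.28,0.09,0,1.2,0.1]
  claw: -1

```text
time_s: 56.22
tool_pos: [509.6, -372.7, 45.3]
ee_rot: [1.0, 0.02, -0.0, -0.001]
ft_force: [-0.3, 0.1, 0.0]
gripper_width: 0.003
```

Emit:
send_rows:
  steps:
    - [0,0,0.003,0,0,0]
    - [0,0,0.006,0,0,0]
    - [0,0,0.008,0,0,0]
    - [0,0,0.0095,0,0,0]
    - [0,0,0.0105,0,0,0]
    - [0,0,0.0105,0,0,0]

```text
time_s: 56.98
tool_pos: [509.7, -372.8, 36.2]
ee_rot: [1.0, 0.02, 0.0, -0.001]
ft_force: [-3.2, 3.9, 14.6]
gripper_width: -0.002
```

Run:
```python
from held import *
st()
```

```text
t 56.98 pos [ 509.7 -372.8   36.2] z [ 0.     0.002 -1.   ] y [ 0.04  -0.999 -0.002] F [-3.2  3.9 14.6] w -0.002 q [ 0.03  0.8   0.83  1.79 -0.75  0.9  -0.32]
```

Emit:
send_rows:
  steps:
    - [0,0,-0.02,0,0,0]
    - [0,-0.04,-0.02,0,0,0]
    - [-0.001,-0.084,-0.02,0,0,0]
    - [-0.001,-0.084,-0.02,0,0,0]
    - [-0.001,-0.084,-0.01,0,0,0]
    - [-0.001,-0.084,-0.005,0,0,0]
    - [-0.001,-0.084,-0.001,0,0,0]
    - [-0.001,-0.084,0.001,0,0,0]
    - [-0.001,-0.084,0.001,0,0,0]

```text
time_s: 58.1
tool_pos: [504.9, -289.8, 36.2]
ee_rot: [1.0, 0.019, 0.0, -0.001]
ft_force: [-3.5, 2.0, 12.4]
gripper_width: 0.008
```

Run:
```python
from held import *
st()
```

```text
t 58.1 pos [ 504.9 -289.8   36.2] z [ 0.001  0.002 -1.   ] y [ 0.038 -0.999 -0.002] F [-3.5  2.  12.4] w 0.008 q [-0.12  0.75  0.84  1.92 -0.76  0.83 -0.39]
```

Run:
```python
from held import *
rowf((427.5,-280,70),.039,0);rowf((427.5,-280,40),.039,0)
```

```text
row [-0.077, -0.0129, -0.0339, -0.14, -0.04, -0.04] dist 85.1
row [-0.077, -0.0128, -0.0039, -0.14, -0.04, -0.04] dist 78.1
```

Emit:
send_rows:
  steps:
    - [0,0,-0.034,0,0,0]
    - [-0.04,-0.0129,-0.034,0,0,0]
    - [-0.077,-0.0129,-0.034,0,0,0]
    - [-0.077,-0.0129,-0.034,0,0,0]
    - [-0.077,-0.0129,-0.034,0,0,0]
    - [-0.077,-0.0129,-0.015,0,0,0]
    - [-0.077,-0.0129,-0.004,0,0,0]
    - [-0.077,-0.0129,-0.004,0,0,0]

```text
time_s: 59.1
tool_pos: [426.9, -279.6, 38.8]
ee_rot: [1.0, 0.019, -0.001, -0.002]
ft_force: [-0.0, 0.1, 0.9]
gripper_width: 0.001
```

Emit:
send_rows:
  steps:
    - [0,0.004,0,0,0,0]
    - [0,0.008,0,0,0,0]
    - [0,0.012,0,0,0,0]
    - [0,0.016,0,0,0,0]
    - [0,0.02,0,0,0,0]
    - [0,0.022,0,0,0,0]
    - [0,0.024,0,0,0,0]
    - [0,0.024,0,0,0,0]

```text
time_s: 60.1
tool_pos: [427.8, -303.3, 38.7]
ee_rot: [1.0, 0.019, -0.001, -0.002]
ft_force: [0.3, 3.4, 1.2]
gripper_width: 0.002
```

Run:
```python
from held import *
st()
c="side";im=ctrl.read_camera(c)
overlay(im,c,[],(330,160,410,240),8,f"pics/h_{c}.png")
```

```text
t 60.1 pos [ 427.8 -303.3   38.7] z [-0.002  0.004 -1.   ] y [ 0.039 -0.999 -0.004] F [0.3 3.4 1.2] w 0.002 q [-0.06  0.67  0.85  2.06 -0.75  0.76 -0.27]
```

View pics/h_side.png

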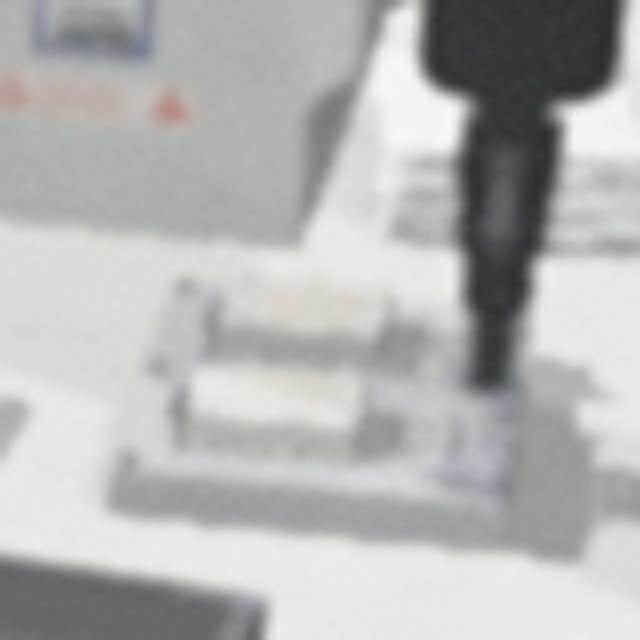

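Sliding at the 3.4 N friction; continue to the stop.

Emit:
send_rows:
  steps:
    - [0,0.003,0,0,0,0]
    - [0,0.006,0,0,0,0]
    - [0,0.009,0,0,0,0]
    - [0,0.009,0,0,0,0]

```text
time_s: 60.65
tool_pos: [428.3, -312.9, 38.7]
ee_rot: [1.0, 0.019, -0.001, -0.001]
ft_force: [1.8, 0.9, -0.2]
gripper_width: 0.0
```

Emit:
send_rows:
  steps:
    - [0,0.002,0,0,0,0]
    - [0,0.004,0,0,0,0]
    - [0,0.004,0,0,0,0]

```text
time_s: 61.02
tool_pos: [428.5, -317.2, 38.7]
ee_rot: [1.0, 0.019, -0.001, -0.001]
ft_force: [-0.6, 2.3, 0.4]
gripper_width: 0.001
```

Emit:
send_rows:
  steps:
    - [0,0.001,0,0,0,0]
    - [0,0.002,0,0,0,0]
    - [0,0.003,0,0,0,0]
    - [0,0.003,0,0,0,0]

```text
time_s: 61.52
tool_pos: [428.6, -320.3, 38.6]
ee_rot: [1.0, 0.019, -0.001, -0.001]
ft_force: [0.4, 2.8, -0.2]
gripper_width: -0.0
```

Emit:
send_rows:
  steps:
    - [0,0.001,0,0,0,0]
    - [0,0.002,0,0,0,0]
    - [0,0.003,0,0,0,0]
    - [0,0.003,0,0,0,0]

```text
time_s: 62.02
tool_pos: [428.6, -321.0, 38.5]
ee_rot: [1.0, 0.02, -0.001, -0.003]
ft_force: [-0.7, 11.7, 7.4]
gripper_width: -0.001
```

Emit:
send_rows:
  steps:
    - [0,-0.008,0,0,0,0]
    - [0,-0.015,-0.02,0,0,0]
    - [0,-0.02,-0.06,0,0,0]
    - [0,-0.03,-0.11,0,0,0]
    - [0,-0.09,-0.12,0,0,0]
    - [0,-0.15,-0.12,0,0,0]
    - [0,-0.21,-0.12,0,0,0]
    - [0,-0.26,-0.12,0,0,0]
    - [0,-0.26,-0.12,0,0,0]
    - [0,-0.26,-0.12,0,0,0]

```text
time_s: 63.28
tool_pos: [419.0, -62.6, 160.4]
ee_rot: [1.0, 0.02, -0.0, -0.003]
ft_force: [0.8, 0.2, 0.1]
gripper_width: 0.001
```

Run:
```python
from held import *
st()
for c,cr,sc in(("top",(410,232,510,312),7),("side",(330,180,410,240),8)):
    im=ctrl.read_camera(c)
    overlay(im,c,[],cr,sc,f"pics/h_{c}.png"); cv2.imwrite(f"pics/full_{c}.png",im)
```

```text
t 63.27 pos [419.  -62.6 160.4] z [-0.001  0.006 -1.   ] y [ 0.039 -0.999 -0.006] F [0.8 0.2 0.1] w 0.001 q [-0.91  0.37  1.23  2.19 -0.46  0.89 -0.93]
```

View pics/h_top.png

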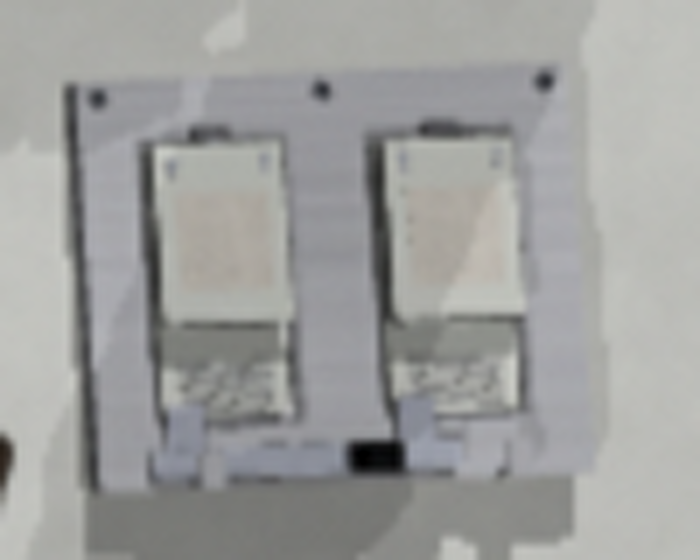

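View pics/full_side.png

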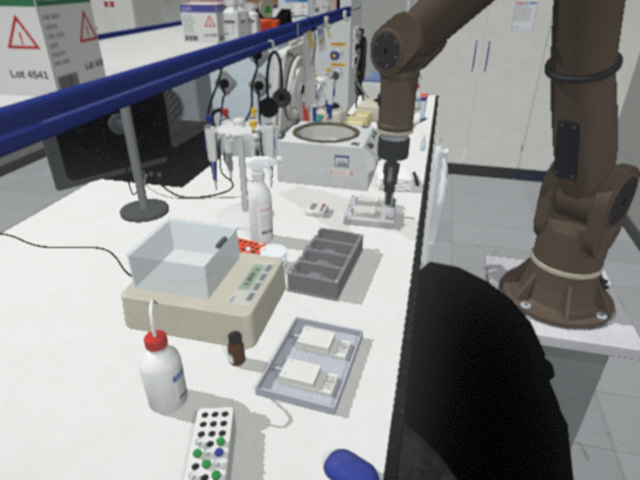

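View pics/full_top.png

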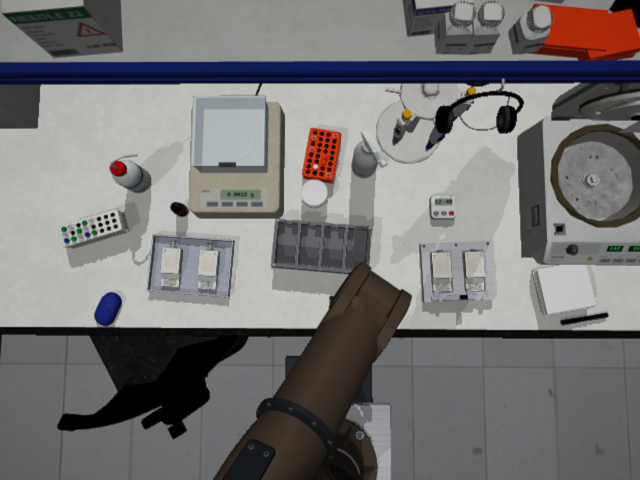

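```bash
python3 -c "
from rig import ctrl
print(ctrl.hand_in())"
```

```text
the job is handed in; nothing more can be done
None
```

The job is handed in at about 63 s. All four cassettes are out of the nest tray.

- **Carrier:** the two plunger-in cassettes are in the carrier pockets with their ledges towards the lock bar. A light press on each body touched at z = 36.2 mm; a fully seated cassette should read 36 mm.
- **Steel tray:** the two plunger-out cassettes lie flat, label up, on the floor of the steel tray. The tray was knocked about 2 cm during the run, so I measured it again before placing the second one.
- **Lock bar:** it is pushed home until the force rose to about 12 N. The last picture shows both tongues over the ledges and the knob about 2 mm past its starting image position.
- **Opening the bar:** on opening it stopped after about 17 mm by camera (14 mm by the tool) at about 30 N, short of the nominal 20 mm. That was enough to clear both pockets.
- **Other things on the bench:** the petri dishes, timer and brown bottle are where they were in the last pictures, and the gripper is clear of everything.

No check failed at the end. The cassettes' position and squareness in the pockets were judged by eye in the pictures, not measured.

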